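Nest the organiser boxes on the sloped stand

TASK

Put the three open white organiser boxes away nested on the sloped desk stand, largest first: set the low wide box into the recess of the stand so that it sits flat on the recess floor, then the middle box inside it, then the tall narrow box inside that one. Each stays open side up and goes all the way down, flat on the floor below it; which end points up the slope does not matter. Leave the other things on the desk where they are.

Things in the scene. Friction and masses are not known exactly. Their poses are not given: they have to be found in the camera images.
- large_mid (a point): Centre (half-way up, 22.5 mm above the underside) of the lowest, widest of three loose, open-topped white plastic organiser boxes: 116 mm long (its x axis) x 66 mm wide (its y axis) x 45 mm high (its z axis, open side at +z). Walls and floor 3 mm thick, inside 110 x 60 mm. About 0.1 kg. Card holder on its -x end. Starts upright on the table. Grip it across its width near the rim.
- medium_mid (a point): Centre (half-way up, 37.5 mm above the underside) of the middle-sized of three loose, open-topped white plastic organiser boxes: 100 mm long (its x axis) x 54 mm wide (its y axis) x 75 mm high (its z axis, open side at +z). Walls and floor 3 mm thick, inside 94 x 48 mm. About 0.1 kg. Card holder on its -x end. Starts upright on the table. Grip it across its width near the rim.
- small_mid (a point): Centre (half-way up, 52.5 mm above the underside) of the tallest, narrowest of three loose, open-topped white plastic organiser boxes: 84 mm long (its x axis) x 42 mm wide (its y axis) x 105 mm high (its z axis, open side at +z). Walls and floor 3 mm thick, inside 78 x 36 mm. About 0.1 kg. Card holder on its -x end. Starts upright on the table. Grip it across its width near the rim.
- bed: Sloped bed of the dark steel desk stand, fixed. Origin: centre of the recess floor, 47 mm above the table. Recess 122 mm along x, 72 mm along y (level), 12 mm deep, with a 12 mm wide rim. Its z axis is square to the recess floor and leans 25 degrees from vertical, roughly towards the robot; its x axis points up the slope, away from the robot.
- tape_ring: Bystander, loose: roll of mending tape lying flat, 49 mm across, 18 mm high; origin at the centre of its underside. Leave it where it is.
- eraser: Bystander, loose: eraser in a blue sleeve, 42 x 23 x 14 mm; origin at the centre of its underside. Leave it where it is.
There are look-alikes about, which are no part of the job. What is shaped like the part that bears large_mid but green is not meant.

How it is judged (in metres and radians):
On the way, in this order (a step that is already met when the one before it is completed fails the run):
1. the low wide box sits flat in the recess of the stand (x of large_mid in the frame of bed between -0.006 and 0.006 m and y of large_mid in the frame of bed between -0.006 and 0.006 m and z of large_mid in the frame of bed between 0.0195 and 0.0255 m and angle between the z axis of large_mid and the z axis of bed, either way round below 0.07 rad and angle between the x axis of large_mid and the x axis of bed, either way round below 0.15 rad and angle between large_mid's own z axis and vertical below 0.75 rad), for 0.2 s.
2. the middle box sits on the floor of the wide box, in the stand (all of step 1 and x of medium_mid in the frame of large_mid between -0.008 and 0.008 m and y of medium_mid in the frame of large_mid between -0.006 and 0.006 m and z of medium_mid in the frame of large_mid between 0.015 and 0.021 m and angle between the z axis of medium_mid and the z axis of large_mid, either way round below 0.07 rad and angle between the x axis of medium_mid and the x axis of large_mid, either way round below 0.15 rad and angle between medium_mid's own z axis and vertical below 0.75 rad), for 0.2 s.
3. the tall narrow box sits on the floor of the middle box (all of step 2 and x of small_mid in the frame of medium_mid between -0.008 and 0.008 m and y of small_mid in the frame of medium_mid between -0.006 and 0.006 m and z of small_mid in the frame of medium_mid between 0.015 and 0.021 m and angle between the z axis of small_mid and the z axis of medium_mid, either way round below 0.07 rad and angle between the x axis of small_mid and the x axis of medium_mid, either way round below 0.15 rad and angle between small_mid's own z axis and vertical below 0.75 rad), for 0.2 s.
At the end, for the whole second after the job is handed in: Wide box centred in the recess within 6 mm, middle box in it and tall box in that within 8 mm lengthwise and 6 mm crosswise; each within 3 mm of resting on the floor below, within 4 degrees of square to it and 8 degrees of its direction (either way round), open side up, at rest (all of step 3 and linear speed of each of large, medium, small below 0.02 m/s); the robot touches nothing.
It fails at once if the tape ring is moved more than 30 mm (distance of tape_ring from where it was at the start of the episode above 0.03 m).
It fails at once if the eraser is moved more than 30 mm (distance of eraser from where it was at the start of the episode above 0.03 m).
It also fails if it takes over 72 s, if anything falls off the work surface, if the arm or the gripper's body presses on something with over 40 N, if the wrist force passes 120 N, or if a joint passes its speed limit or range.

ROBOT

A 7-joint arm with a two-finger parallel gripper is mounted at the origin on the work surface; the furniture and walls round the work are solid. World frame = base frame: x ahead of the robot, y to its left, z up, the work surface at z = 0. Lengths are in mm, angles in rad, forces in N, time in s.
With the tool pointing down it reaches from about 400 to 850 mm from the base axis. Payload 10.4 kg.
Tool frame: the origin (TCP) lies midway between the tips of the shut fingers; the grasp point (between the pads) lies 19 mm behind it; z points along the fingers, x is the direction in which the jaws open and shut, and the axes are right-handed (so a half turn about z gives the same grasp; the last joint's range is limited). The gripper opens to 85 mm and grips with 20 to 120 N. Pads are 22 mm wide; open, the fingers measure 114 mm over their backs; the gripper's body (76 mm by 85 mm) begins 54 mm behind the grasp point. The pads swing forward as they close: fully open they stand 13 mm farther back than shut.
Start: joints at [-1.365, 0.332, -0.065, 1.46, 0.022, 1.35, -0.088], TCP at [141.74, 608.737, 231.338] pointing down, gripper open.
Joint ranges: [-2.6, 2.6], [-0.5, 2.12], [-1.47, 1.34], [0.16, 2.42], [-1.27, 4.41], [0.06, 2.06], [-2.6, 2.6]. Speed limits (rad/s): [2.22, 2.22, 2.79, 2.79, 3.14, 3.14, 3.14].

INTERFACE

Orientations are given as a rotation vector (axis times angle).
In Python, from cell import status, imaging, close_job gives the robot as it stands.
- The arm moves only by the shell command python3 -m creep 'ROWS' [FORCE]. ROWS is JSON, a list of rows, each a list of 7 numbers: the finger opening in mm, from 0 to 85.4, then the shift along the world's x, y, z in mm, then the turn, a rotation vector about the world's x, y, z in rad. A call has 1 to 20 rows; each row is the pose to reach, as a shift and turn from the pose commanded when the call began; what a row does not reach only later rows make up. A row lasts 1/10 s, in which the tool goes at most 50 mm and 8.59 degrees, less where a joint would pass 70% of its speed; a pose out of reach is approached as far as the arm can. A call with a gripper value outside its range is refused whole. The fingers move at their own pace and stop on an object; FORCE is the grip in N (left out, the last holds). Time passes only in rows, so rows that repeat a pose let the fingers close. It gives the time, the measured TCP pose, the force and the opening at its end, in the units of the state.
- status.read_state(): the state, without advancing time (a new reading comes with each control period).
- imaging.grab_frame(name): name is "side" or "top" or "wrist"; returns a dict with "frame" (480x640x3 uint8, red, green, blue), "K" (3x3 intrinsics, pixels), "position" and "rotation" of the camera in the world. Camera axes: x right, y up, looking along -z (the intrinsics and any distortion apply to the point x, -y, -z); pixel columns grow to the right and rows downward; lengths in mm; the calibration is good to about 2 mm. A picture is of the moment at which its call begins. There is no depth.
- close_job(): hands the job in, once; it reports no verdict.
The state is a dict: "time_s": time; "joints": joint angles; "joint_velocities": joint speeds; "joint_efforts": joint torques, N m; "eef_pos": TCP position; "eef_rot": TCP orientation; "force": force on the tool from outside, world axes, zero at the start; "torque": the same for the moment, N m; "gripper_width": finger opening in mm.
Only numpy, scipy, OpenCV 4.12 (cv2) and the standard library are available. Lean on these libraries where they do the work, as an engineer would, in place of code of your own. Each camera call takes 0.05 s, during which the arm holds its last target.

## Working session

There is one attempt and no reset: what is moved stays moved. The work goes in short steps, Python scripts to look and compute and a shell command to move; the robot and the scene stay as the last step left them, time stands still between calls to the robot, and variables do not carry over. Pictures are saved under pics/ and viewed, and the job is handed in when it is done.

```bash
ls; mkdir -p pics; python3 - <<'E'
from cell import status, imaging
import cv2,json
s=status.read_state(); print(s)
for n in("side","top","wrist"):
    f=imaging.grab_frame(n); cv2.imwrite(f"pics/{n}0.png",f["frame"][:,:,::-1]); print(n,f["K"],f["position"],f["rotation"],[k for k in f])
E
```

```text
pics
{'time_s': 0.0, 'joints': array([-1.36458788,  0.33285824, -0.06467471,  1.46095149,  0.02157636,
        1.34986327, -0.08848124]), 'joint_velocities': array([ 0.00091448,  0.00040005,  0.00028072, -0.00204152, -0.00171287,
       -0.00179465, -0.00119897]), 'joint_efforts': array([-5.21332549e-05, -6.25462818e+01,  4.91323275e-02, -3.91612852e+01,
        1.61590381e-02,  1.02087285e-02,  1.55499379e-05]), 'eef_pos': array([141.6889189 , 608.34992016, 230.51950555]), 'eef_rot': array([ 2.45979262e+00,  1.95278536e+00, -1.65602077e-03]), 'force': array([-0.06476446,  0.45953508, -0.54825169]), 'torque': array([-0.00269475,  0.0167459 , -0.01233766]), 'gripper_width': 85.1723381433373}
side [[440.80369987   0.         315.97714605]
 [  0.         440.80369987 240.29024608]
 [  0.           0.           1.        ]] [ 202.80926804 -797.87691291  566.45069823] [ 1.00809738 -0.10895176 -0.20836972] ['frame', 'K', 'position', 'rotation']
top [[481.47706656   0.         329.86015893]
 [  0.         481.47706656 237.30911033]
 [  0.           0.           1.        ]] [ 314.27642449   35.96835237 1068.72322208] [ 0.0575952  -0.08983349 -1.57962823] ['frame', 'K', 'position', 'rotation']
wrist [[395.97254361   0.         319.87678508]
 [  0.         395.97254361 242.18546704]
 [  0.           0.           1.        ]] [ 70.80172015 626.03552287 373.015237  ] [-0.24542706 -0.19246039  1.33178882] ['frame', 'K', 'position', 'rotation']
```

View pics/side0.png

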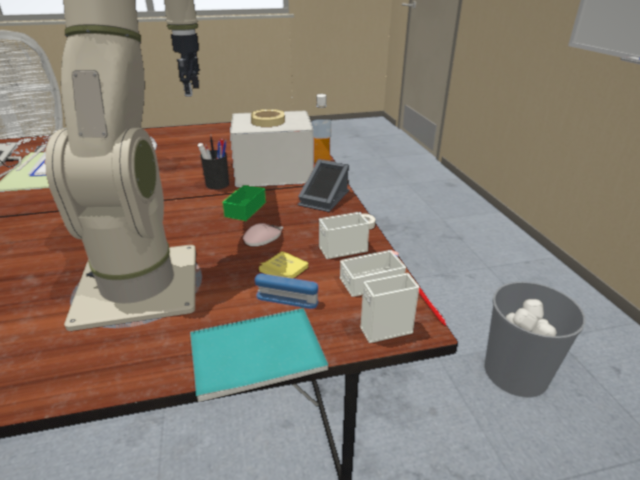

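View pics/top0.png

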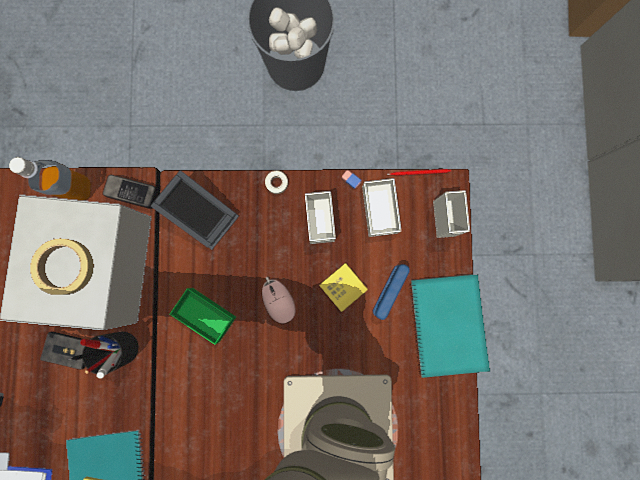

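View pics/wrist0.png

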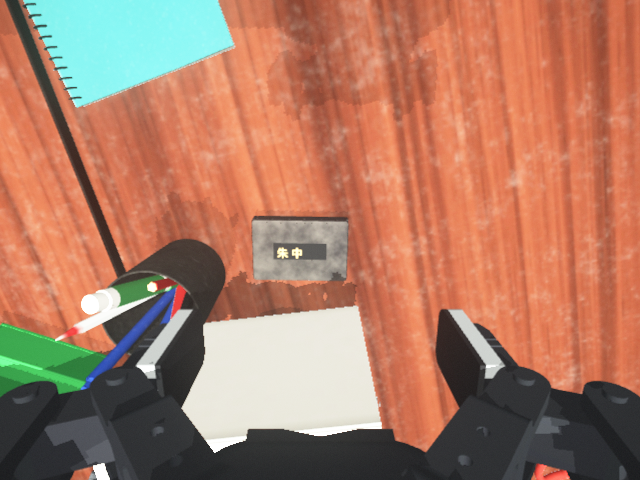

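```bash
cat > h.py <<'E'
import numpy as np, cv2
from scipy.spatial.transform import Rotation as R
from cell import status, imaging
def grab(n,save=None):
    f=imaging.grab_frame(n)
    if save: cv2.imwrite(f"pics/{save}.png",f["frame"][:,:,::-1])
    return f
def Rm(f): 
    r=np.array(f["rotation"]); return r if r.shape==(3,3) else R.from_rotvec(r).as_matrix()
def ray(f,uv):
    K=f["K"]; d=np.array([(uv[0]-K[0,2])/K[0,0],-(uv[1]-K[1,2])/K[1,1],-1.]); return np.array(f["position"]),Rm(f)@d
def onz(f,uv,z):
    o,d=ray(f,uv); return o+d*(z-o[2])/d[2]
def proj(f,p):
    c=Rm(f).T@(np.array(p)-f["position"]); K=f["K"]
    return np.array([K[0,0]*c[0]/-c[2]+K[0,2],K[1,1]*-c[1]/-c[2]+K[1,2]])
def crop(f,x0,y0,x1,y1,s,name):
    im=f["frame"][y0:y1,x0:x1,::-1]; im=cv2.resize(im,None,fx=s,fy=s,interpolation=cv2.INTER_CUBIC); cv2.imwrite(f"pics/{name}.png",im)
def tri(fs,uvs):
    A=np.zeros((3,3));b=np.zeros(3)
    for f,uv in zip(fs,uvs):
        o,d=ray(f,uv);d/=np.linalg.norm(d);P=np.eye(3)-np.outer(d,d);A+=P;b+=P@o
    p=np.linalg.solve(A,b); return p,[np.linalg.norm((np.eye(3)-np.outer(d:=ray(f,uv)[1]/np.linalg.norm(ray(f,uv)[1]),d))@(p-f["position"])) for f,uv in zip(fs,uvs)]
E
python3 - <<'E'
from h import *
f=grab("top"); np.save("top.npy",f,allow_pickle=True)
g=grab("side"); np.save("side.npy",g,allow_pickle=True)
crop(f,290,165,490,250,4,"topboxes"); crop(f,90,160,250,260,5,"topstand"); crop(g,290,150,450,350,3.,"sideall")
print(proj(g,onz(f,(276,181),18)), proj(f,[0,0,0]))
E
```

```text
[364.40040284 218.37672725] [338.27020011 429.25248953]
```

View pics/topboxes.png

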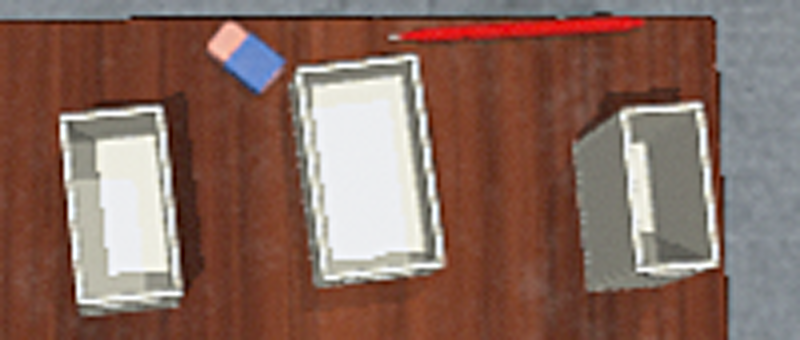

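View pics/topstand.png

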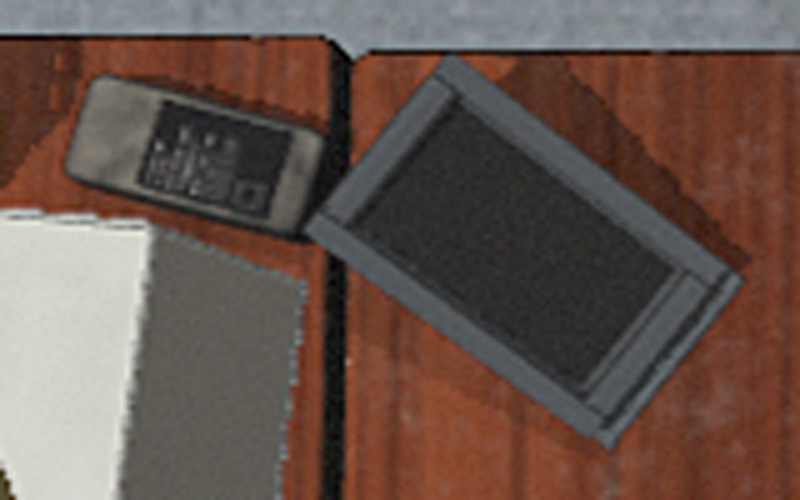

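View pics/sideall.png

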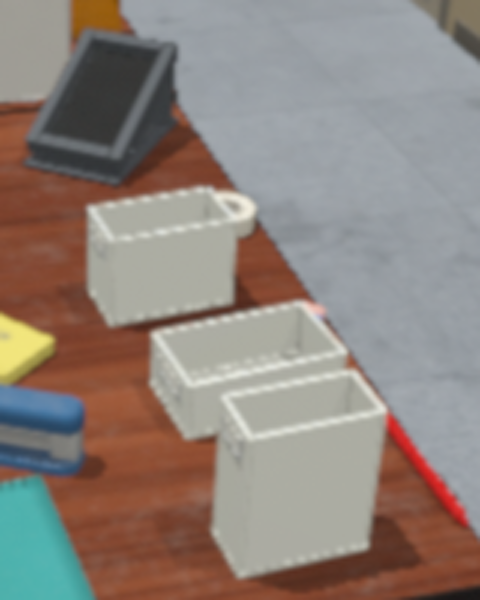

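```bash
cat > m.py <<'E'
from h import *
f=np.load("top.npy",allow_pickle=True).item(); g=np.load("side.npy",allow_pickle=True).item()
T=lambda p,x0,y0,s:((p[0]+.5)/s-.5+x0,(p[1]+.5)/s-.5+y0)
B={"medium":(75,100,54,[(60,114),(161,105),(184,296),(80,305)]),"large":(45,116,66,[(296,70),(414,57),(443,268),(320,282)]),"small":(105,84,42,[(622,108),(702,102),(718,266),(640,275)])}
for n,(h,L,W,c) in B.items():
    P=np.array([onz(f,T(p,290,165,4),h) for p in c])
    ax=(P[0]+P[1]-P[2]-P[3]); a=np.degrees(np.arctan2(ax[1],ax[0]))
    print(n,P.mean(0).round(1),"L",np.linalg.norm(ax)/2,"W",np.linalg.norm(P[0]+P[3]-P[1]-P[2])/2,"yaw",a)
    print("  side proj (crop3)",[(((proj(g,p)-[290,150])*3).round(0)).tolist() for p in P])
c=[(450,55),(305,228),(610,440),(740,278)]
hz=[88.7,88.7,27,27]
P=np.array([onz(f,T(p,90,160,5),z) for p,z in zip(c,hz)])
print(P.round(1)); xa=P[0]+P[1]-P[2]-P[3]; ya=P[1]+P[2]-P[0]-P[3]
print("stand c",P.mean(0),"L",np.linalg.norm(xa)/2,"W",np.linalg.norm(ya)/2,"yaw",np.degrees(np.arctan2(xa[1],xa[0])),np.degrees(np.arctan2(-ya[0],ya[1])))
print([(((proj(g,p)-[290,150])*3).round(0)).tolist() for p in P])
for n,uv,z in(("tape",(276,181),18),("eraser",(352,179),14)): print(n,onz(f,uv,z))
E
python3 m.py
```

```text
medium [452.8  35.2  75. ] L 100.85589480714307 W 53.53246507526679 yaw 5.842494366747557
  side proj (crop3) [[206.0, 186.0], [233.0, 218.0], [106.0, 242.0], [84.0, 207.0]]
large [475.4 -97.9  45. ] L 115.76093244675566 W 65.53323801545132 yaw 5.8820730174612095
  side proj (crop3) [[296.0, 301.0], [340.0, 350.0], [182.0, 385.0], [145.0, 330.0]]
small [ 455.1 -243.8  105. ] L 85.10250713657352 W 40.6450351792553 yaw 3.7910415221059894
  side proj (crop3) [[349.0, 368.0], [383.0, 410.0], [243.0, 437.0], [213.0, 395.0]]
[[547.1 323.2  88.7]
 [475.6 380.8  88.7]
 [392.2 269.6  27. ]
 [462.2 214.2  27. ]]
stand c [469.26474081 296.95721686  57.85      ] L 151.69012603819186 W 90.6029128746295 yaw 52.61891310970946 51.41544105958804
[[171.0, 42.0], [83.0, 26.0], [22.0, 143.0], [112.0, 162.0]]
tape [539.13749042 131.62111888  18.        ]
eraser [543.36550637 -37.00665938  14.        ]
```

```bash
cat >> h.py <<'E'
def tool():
    s=status.read_state(); return np.array(s["eef_pos"]),R.from_rotvec(s["eef_rot"]).as_matrix(),s
def rep():
    p,M,s=tool(); print("t",s["time_s"],"p",p.round(1),"x",M[:,0].round(3),"z",M[:,2].round(3),"yawx",np.degrees(np.arctan2(M[1,0],M[0,0])).round(2),"F",np.round(s["force"],1),"w",round(s["gripper_width"],1),"j",np.round(s["joints"],2))
E
python3 - <<'E'
from h import *
rep(); p,M,s=tool(); w=grab("wrist")
print("cam in tool",M.T@(w["position"]-p),"view",M.T@(-Rm(w)[:,2]), "up",M.T@Rm(w)[:,1])
E
```

```text
t 0.25 p [141.7 608.6 231. ] x [ 0.227  0.974 -0.001] z [-0.    -0.001 -1.   ] yawx 76.89 F [-0.2 -0.1 -0.7] w 85.6 j [-1.36  0.33 -0.06  1.46  0.02  1.35 -0.09]
cam in tool [   0.92760383  -73.01166286 -142.40204185] view [-5.56132731e-04  2.85080982e-01  9.58503273e-01] up [ 3.90117157e-04 -9.58503286e-01  2.85081213e-01]
```

```bash
python3 -m creep '[[85,10,-8,10,0,0,-0.1],[85,35,-30,30,0,0,-0.22],[85,70,-60,40,0,0,-0.36],[85,110,-92,40,0,0,-0.5],[85,150,-126,40,0,0,-0.64],[85,190,-160,40,0,0,-0.78],[85,230,-194,40,0,0,-0.92],[85,265,-224,40,0,0,-1.06],[85,295,-249,40,0,0,-1.2],[85,318,-269,40,0,0,-1.34],[85,333,-282,40,0,0,-1.48],[85,344,-291,40,0,0,-1.62],[85,344,-291,40,0,0,-1.76],[85,344,-291,40,0,0,-1.89],[85,344,-291,40,0,0,-2.005],[85,344,-291,40,0,0,-2.005],[85,344,-291,40,0,0,-2.005],[85,344,-291,40,0,0,-2.005]]'; python3 - <<'E'
from h import *
rep(); w=grab("wrist","w1"); np.save("w1.npy",w,allow_pickle=True)
t=grab("top"); print(proj(w,[462,290,47]))
E
```

```text
time_s: 2.1
eef_pos: [485.7, 317.8, 271.4]
eef_rot: [-2.972, 1.018, -0.0]
force: [0.2, 0.2, 0.9]
gripper_width: 85.2
t 2.1 p [485.7 317.8 271.4] x [ 0.79  -0.613  0.   ] z [ 0. -0. -1.] yawx -37.83 F [0.2 0.2 0.9] w 85.2 j [-1.01  0.22  0.41  1.54 -0.09  1.4  -1.25]
[318.95801991 242.6429739 ]
```

View pics/w1.png

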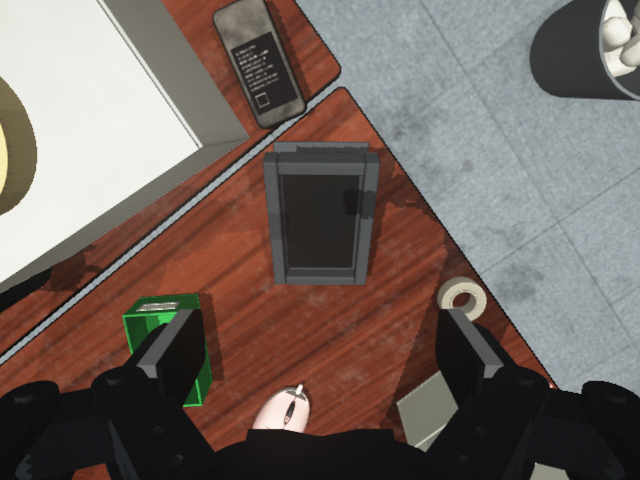

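```bash
python3 - <<'E'
from h import *
w=np.load("w1.npy",allow_pickle=True).item()
w2=dict(w); w2["frame"]=cv2.convertScaleAbs(w["frame"],alpha=2.0,beta=20)
crop(w2,250,130,400,300,3.5,"w1s")
E
```

```text
(no output)
```

View pics/w1s.png

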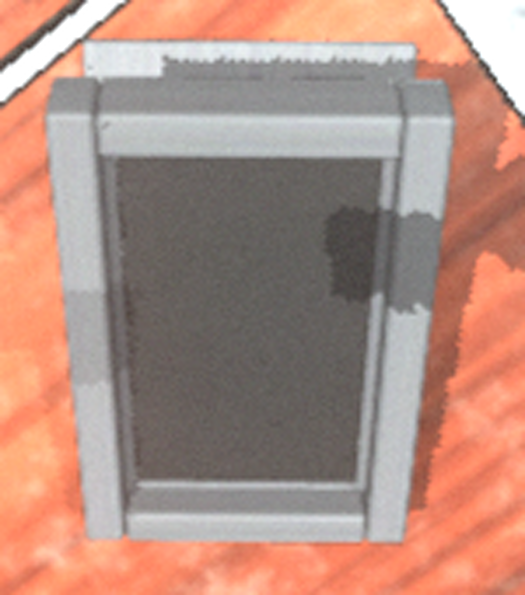

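```bash
cat > m2.py <<'E'
from h import *
w=np.load("w1.npy",allow_pickle=True).item(); f=np.load("top.npy",allow_pickle=True).item()
T=lambda p:((p[0]+.5)/3.5-.5+250,(p[1]+.5)/3.5-.5+130)
def go(c,hz,n):
    P=np.array([onz(w,T(p),z) for p,z in zip(c,hz)])
    xa=P[0]+P[1]-P[2]-P[3]; ya=P[0]+P[3]-P[1]-P[2]
    print(n,"c",P.mean(0).round(1),"L",np.linalg.norm(xa)/2,"Wtop",np.linalg.norm(P[0]-P[1]),"Wlow",np.linalg.norm(P[2]-P[3]),"yaw",np.degrees(np.arctan2(xa[1],xa[0])),np.degrees(np.arctan2(-ya[0],ya[1])))
    return P
s,c=np.sin(np.radians(25)),np.cos(np.radians(25))
P=go([(47,115),(453,118),(405,541),(88,540)],[47+12*c+73*s]*2+[47+12*c-73*s]*2,"outer rim")
print([ (proj(f,p)) for p in P])
Q=go([(102,157),(398,157),(362,514),(127,514)],[47+12*c+61*s]*2+[47+12*c-61*s]*2,"inner rim")
F=[onz(w,T(p),47-61*s) for p in((137,482),(360,482))]; print("floor low",np.round(F,1),np.linalg.norm(F[0]-F[1]))
for y in (51.4,52,52.6):
    a=np.radians(y); X=np.array([np.cos(a)*c,np.sin(a)*c,s]); Z=np.array([-np.cos(a)*s,-np.sin(a)*s,c])
    print(y,"origin from rim",P.mean(0)-12*Z,Q.mean(0)-12*Z,"from floor",np.mean(F,0)+61*X)
E
python3 m2.py
```

```text
outer rim c [471.8 300.2  57.9] L 144.96270372709012 Wtop 93.76410072832833 Wlow 95.29150739609814 yaw 51.81697790180854 51.832924964868674
[array([150.57658847, 205.18600211]), array([179.84327425, 169.6016689 ]), array([235.24935036, 212.22819387]), array([207.67528169, 246.88418761])]
inner rim c [471.8 300.7  57.9] L 122.16705977015906 Wtop 69.99874336813714 Wlow 69.30794987778856 yaw 51.44039768723637 52.13778724551664
floor low [[415.4 282.   21.2]
 [468.4 240.8  21.2]] 67.16941468143703
51.4 origin from rim [475.00314042 304.20816327  47.        ] [474.96398647 304.64030433  47.        ] from floor [476.42348829 304.60734976  47.        ]
52 origin from rim [474.96146288 304.24107821  47.        ] [474.92230893 304.67321927  47.        ] from floor [475.9691513 304.9661635  47.       ]
52.6 origin from rim [474.91944295 304.2735549   47.        ] [474.880289   304.70569596  47.        ] from floor [475.5110818  305.32019984  47.        ]
```

```bash
python3 -m creep '[[85,0,-15,0,0,0,-0.06],[85,-1,-50,-5,0,0,-0.15],[85,-2,-95,-15,0,0,-0.25],[85,-4,-140,-30,0,0,-0.35],[85,-5,-185,-45,0,0,-0.45],[85,-6,-230,-60,0,0,-0.55],[85,-7,-275,-75,0,0,-0.65],[85,-8,-320,-90,0,0,-0.72],[85,-9,-360,-105,0,0,-0.77],[85,-10,-390,-115,0,0,-0.8],[85,-10,-410,-120,0,0,-0.808],[85,-10,-416,-121,0,0,-0.808],[85,-10,-416,-121,0,0,-0.808],[85,-10,-416,-121,0,0,-0.808]]'; python3 - <<'E'
from h import *
rep(); w=grab("wrist","w2"); np.save("w2.npy",w,allow_pickle=True)
E
```

```text
time_s: 3.6
eef_pos: [476.1, -97.0, 150.6]
eef_rot: [-2.331, 2.105, -0.0]
force: [-0.2, -0.2, -1.0]
gripper_width: 85.0
t 3.6 p [476.1 -97.  150.6] x [ 0.102 -0.995 -0.   ] z [ 0.  0. -1.] yawx -84.17 F [-0.2 -0.2 -1. ] w 85.0 j [-0.63  0.09  0.78  1.96 -0.07  1.12 -1.29]
```

View pics/w2.png

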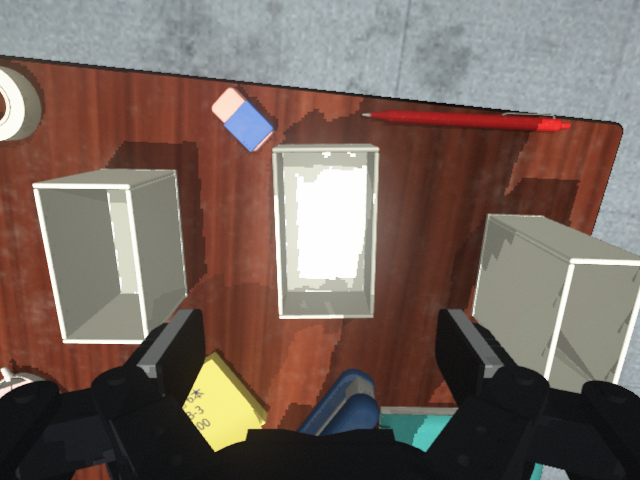

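```bash
cat >> h.py <<'E'
def box(w,c,h):  # c: far-left, far-right, near-right, near-left pixels
    P=np.array([onz(w,p,h) for p in c]); xa=P[0]+P[1]-P[2]-P[3]; ya=P[0]+P[3]-P[1]-P[2]
    print("c",P.mean(0).round(1),"L",(np.linalg.norm(xa)/2).round(1),"W",(np.linalg.norm(ya)/2).round(1),"Wf",np.linalg.norm(P[0]-P[1]).round(1),"Wn",np.linalg.norm(P[2]-P[3]).round(1),"yaw",np.degrees(np.arctan2(xa[1],xa[0])).round(2),np.degrees(np.arctan2(-ya[0],ya[1])).round(2))
    return P
E
python3 - <<'E'
from h import *
w=np.load("w2.npy",allow_pickle=True).item()
crop(w,260,130,400,330,3,"w2c")
box(w,[(273,145),(379,144),(374,318),(279,318)],45)
E
```

```text
c [478.7 -99.9  45. ] L 116.8 W 65.2 Wf 64.5 Wn 65.8 yaw 6.23 6.05
```

View pics/w2c.png

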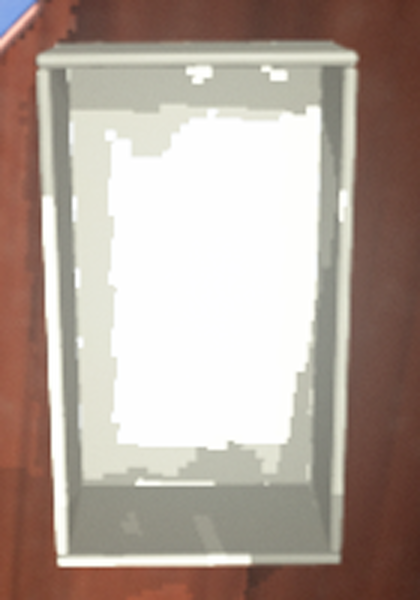

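```bash
python3 -m creep '[[85,1,-2,-20,0,0,0.003],[85,2,-3,-55,0,0,0.005],[85,2,-3,-90,0,0,0.005],[85,2,-3,-115,0,0,0.005],[85,2,-3,-128,0,0,0.005],[85,2,-3,-135,0,0,0.005],[85,2,-3,-135,0,0,0.005],[55,2,-3,-135,0,0,0.005],[55,2,-3,-135,0,0,0.005],[55,2,-3,-135,0,0,0.005],[55,2,-3,-135,0,0,0.005],[55,2,-3,-135,0,0,0.005],[55,2,-3,-135,0,0,0.005]]' 30; python3 - <<'E'
from h import *
rep(); w=grab("wrist","w3")
E
```

```text
time_s: 4.95
eef_pos: [478.7, -101.2, 16.5]
eef_rot: [-2.334, 2.101, -0.002]
force: [-1.6, 1.6, 7.4]
gripper_width: 65.4
t 4.95 p [ 478.7 -101.2   16.5] x [ 0.105 -0.994 -0.   ] z [ 0.002  0.    -1.   ] yawx -83.99 F [-1.6  1.6  7.4] w 65.4 j [-0.52  0.34  0.72  2.06 -0.31  0.84 -1.09]
```

View pics/w3.png

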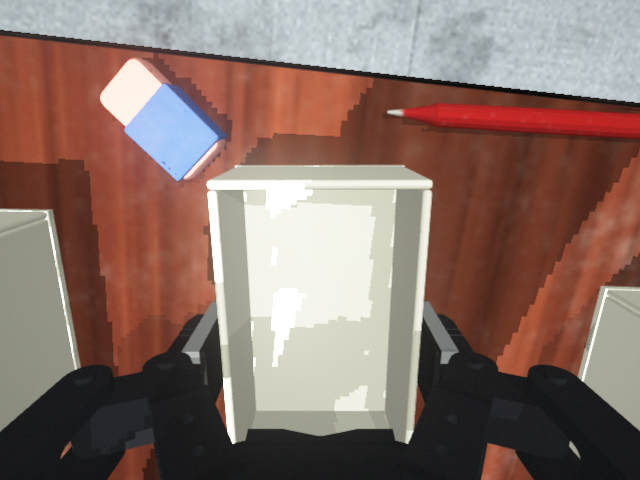

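```bash
python3 -m creep '[[55,0,0,10,0,0,0],[55,0,0,35,0,0,0],[55,0,0,70,0,0,0],[55,0,0,105,0,0,0],[55,0,0,130,0,0,0],[55,0,0,140,0,0,0],[55,0,0,140,0,0,0],[55,0,0,140,0,0,0]]'; python3 - <<'E'
from h import *
rep(); w=grab("wrist","w4"); np.save("w4.npy",w,allow_pickle=True)
crop(w,190,150,450,450,2,"w4c")
E
```

```text
time_s: 5.8
eef_pos: [477.1, -101.0, 154.4]
eef_rot: [2.334, -2.101, -0.001]
force: [-0.4, -0.1, -2.1]
gripper_width: 65.4
t 5.8 p [ 477.1 -101.   154.4] x [ 0.105 -0.994 -0.   ] z [-0.001  0.    -1.   ] yawx -83.98 F [-0.4 -0.1 -2.1] w 65.4 j [-0.65  0.09  0.81  1.95 -0.07  1.13 -1.27]
```

View pics/w4c.png

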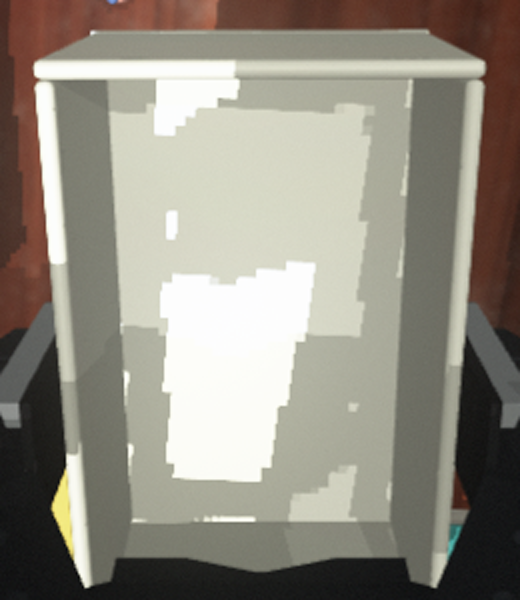

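```bash
cat >> h.py <<'E'
def intool(w,uv,zt):
    p,M,s=tool(); o,d=ray(w,uv); o=M.T@(o-p); d=M.T@d; return o+d*(zt-o[2])/d[2]
def bedR(yaw=51.8):
    return R.from_euler("z",yaw,degrees=True).as_matrix()@R.from_euler("y",-25,degrees=True).as_matrix()
E
python3 - <<'E'
from h import *
w=np.load("w4.npy",allow_pickle=True).item()
for zt,c in((-28.5,[(207,181),(432.5,181)]),(16.5,[(236,165.5),(405,165.5)])):
    print(zt,[intool(w,p,zt).round(1) for p in c])
E
```

```text
-28.5 [array([-33.5, -56.9, -28.5]), array([ 31.4, -56.9, -28.5])]
16.5 [array([-34.3, -57. ,  16.5]), array([ 32.8, -56.9,  16.5])]
```

```bash
cat >> h.py <<'E'
O=np.array([475.8,303.8,47.]); YAW=51.8
def plan(off_bed,yaw=None,o=None):
    """off_bed: TCP in bed frame (mm). prints shift & turn from current pose"""
    B=bedR(YAW if yaw is None else yaw); o=O if o is None else o
    t=o+B@np.array(off_bed,float); Rt=np.column_stack([-B[:,1],-B[:,0],-B[:,2]])
    p,M,s=tool(); rv=R.from_matrix(Rt@M.T).as_rotvec()
    print("target",t.round(1),"shift",(t-p).round(1),"turn",rv.round(4),np.degrees(np.linalg.norm(rv)).round(1),"-zbed",(-B[:,2]).round(4),"xbed",B[:,0].round(3),"ybed",B[:,1].round(3))
E
python3 -c "
from h import *
rep(); plan([1,0,16.5+50]); plan([1,0,16.5+110])"
```

```text
t 5.85 p [ 476.9 -101.1  154.1] x [ 0.105 -0.994  0.   ] z [-0.002 -0.    -1.   ] yawx -83.99 F [-0.7  0.1 -1.8] w 65.6 j [-0.65  0.09  0.81  1.95 -0.07  1.13 -1.27]
target [459.  282.4 107.7] shift [-17.9 383.5 -46.4] turn [ 0.2176 -0.394   0.786 ] 51.9 -zbed [ 0.2614  0.3321 -0.9063] xbed [0.56  0.712 0.423] ybed [-0.786  0.618  0.   ]
target [443.3 262.5 162.1] shift [-33.6 363.6   8. ] turn [ 0.2176 -0.394   0.786 ] 51.9 -zbed [ 0.2614  0.3321 -0.9063] xbed [0.56  0.712 0.423] ybed [-0.786  0.618  0.   ]
```

```bash
python3 -m creep '[[55,-1,10,2,0.006,-0.012,0.024],[55,-4,40,6,0.022,-0.039,0.079],[55,-8,85,8,0.044,-0.079,0.157],[55,-12,130,8,0.07,-0.126,0.252],[55,-16,175,8,0.096,-0.173,0.346],[55,-20,220,8,0.122,-0.221,0.44],[55,-24,262,8,0.148,-0.268,0.534],[55,-28,300,8,0.174,-0.315,0.629],[55,-31,332,8,0.196,-0.355,0.707],[55,-33,354,8,0.211,-0.382,0.762],[55,-33.6,363.6,8,0.2176,-0.394,0.786],[55,-33.6,363.6,8,0.2176,-0.394,0.786],[55,-28,371,-11,0.2176,-0.394,0.786],[55,-21,379,-35,0.2176,-0.394,0.786],[55,-18,383.5,-46,0.2176,-0.394,0.786],[55,-18,383.5,-46,0.2176,-0.394,0.786],[55,-18,383.5,-46,0.2176,-0.394,0.786],[55,-18,383.5,-46,0.2176,-0.394,0.786]]'; python3 - <<'E'
from h import *
rep(); w=grab("wrist","w5"); np.save("w5.npy",w,allow_pickle=True)
plan([1,0,16.5+50]); plan([1,0,16.5]); grab("top","t5"); grab("side","s5")
E
```

```text
time_s: 7.65
eef_pos: [460.2, 281.8, 110.2]
eef_rot: [-2.569, 0.892, -0.199]
force: [-1.1, 0.8, -1.6]
gripper_width: 65.7
t 7.65 p [460.2 281.8 110.2] x [ 0.785 -0.619 -0.   ] z [ 0.263  0.334 -0.905] yawx -38.27 F [-1.1  0.8 -1.6] w 65.7 j [-1.08 -0.02  0.55  2.21 -0.28  0.55 -0.99]
target [459.  282.4 107.7] shift [-1.2  0.4 -2.6] turn [-0.0027  0.002   0.001 ] 0.2 -zbed [ 0.2614  0.3321 -0.9063] xbed [0.56  0.712 0.423] ybed [-0.786  0.618  0.   ]
target [472.  299.   62.4] shift [ 11.9  17.  -47.9] turn [-0.0027  0.002   0.001 ] 0.2 -zbed [ 0.2614  0.3321 -0.9063] xbed [0.56  0.712 0.423] ybed [-0.786  0.618  0.   ]
```

View pics/w5.png

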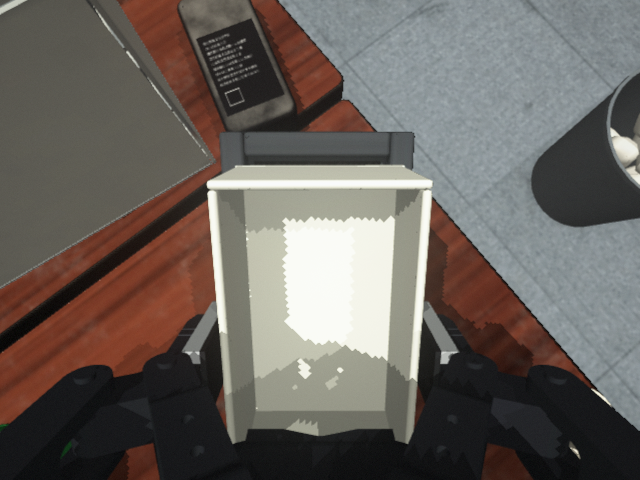

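View pics/s5.png

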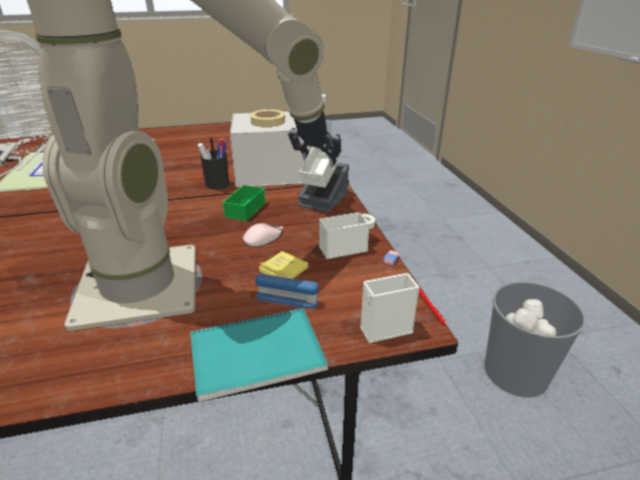

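```bash
python3 - <<'E'
from h import *
w=np.load("w5.npy",allow_pickle=True).item()
w2=dict(w); w2["frame"]=cv2.convertScaleAbs(w["frame"],alpha=1.8,beta=20)
crop(w2,200,115,440,215,3.3,"w5c")
p,M,s=tool(); print((bedR().T@(p-O)).round(1))
E
```

```text
[ 2.5 -1.  68.5]
```

View pics/w5c.png

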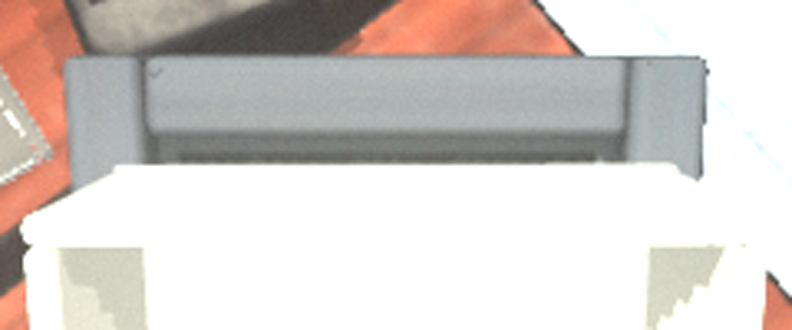

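```bash
python3 - <<'E'
from h import *
w=np.load("w5.npy",allow_pickle=True).item()
T=lambda p:((p[0]+.5)/3.3-.5+200,(p[1]+.5)/3.3-.5+115)
for n,zt,c in(("outer",56.5,[(65,57),(705,57)]),("inner",56.5,[(146,132),(630,132)]),("boxbot",16.5,[(112,163),(682,163)])):
    a=[intool(w,T(p),zt) for p in c]; print(n,np.round(a,1),"mid",(a[0]+a[1])[:2]/2)
E
```

```text
outer [[-49.  -69.4  56.5]
 [ 44.8 -69.3  56.5]] mid [ -2.06203303 -69.33149272]
inner [[-37.7 -58.6  56.5]
 [ 34.4 -58.5  56.5]] mid [ -1.65659537 -58.56906549]
boxbot [[-34.5 -57.9  16.5]
 [ 33.8 -57.8  16.5]] mid [ -0.35835055 -57.81675251]
```

```bash
python3 -m creep '[[55,2,3,-8,-0.002,0.002,0.001],[55,5,7.5,-22,-0.0027,0.002,0.001],[55,7.9,11.7,-34.2,-0.0027,0.002,0.001],[55,7.9,11.7,-34.2,-0.0027,0.002,0.001],[55,7.9,11.7,-34.2,-0.0027,0.002,0.001],[55,7.9,11.7,-34.2,-0.0027,0.002,0.001]]'; python3 - <<'E'
from h import *
p,M,s=tool(); print((bedR().T@(p-O)).round(1)); rep();plan([.8,0,16.5])
E
```

```text
time_s: 8.4
eef_pos: [467.9, 293.9, 76.0]
eef_rot: [-2.573, 0.89, -0.197]
force: [0.0, -0.1, -1.2]
gripper_width: 65.5
[ 0.8  0.1 31.6]
t 8.4 p [467.9 293.9  76. ] x [ 0.786 -0.618  0.   ] z [ 0.261  0.332 -0.906] yawx -38.17 F [ 0.  -0.1 -1.2] w 65.5 j [-1.08  0.09  0.55  2.2  -0.43  0.49 -0.86]
target [471.9 298.9  62.3] shift [  4.    5.  -13.7] turn [ 0.0002 -0.0001 -0.0005] 0.0 -zbed [ 0.2614  0.3321 -0.9063] xbed [0.56  0.712 0.423] ybed [-0.786  0.618  0.   ]
```

```bash
python3 -m creep '[[55,0.8,1,-2.7,0,0,0],[55,1.6,2,-5.4,0,0,0],[55,2.4,3,-8.2,0,0,0],[55,3.1,4,-10.9,0,0,0],[55,3.1,4,-10.9,0,0,0]]'; python3 - <<'E'
from h import *
p,M,s=tool(); print((bedR().T@(p-O)).round(1)); rep()
E
```

```text
time_s: 8.9
eef_pos: [470.6, 297.9, 63.7]
eef_rot: [-2.575, 0.89, -0.196]
force: [0.5, 0.1, -1.7]
gripper_width: 65.5
[-0.   0.5 18.5]
t 8.9 p [470.6 297.9  63.7] x [ 0.786 -0.618  0.   ] z [ 0.26   0.331 -0.907] yawx -38.15 F [ 0.5  0.1 -1.7] w 65.5 j [-1.06  0.13  0.53  2.2  -0.49  0.47 -0.81]
```

Free so far (no contact force). The last few mm.

```bash
python3 -m creep '[[55,0.6,0.6,-0.5,0,0,0],[55,1,1,-1.5,0,0,0],[55,1.2,1.3,-2.5,0,0,0],[55,1.4,1.6,-3.2,0,0,0],[55,1.4,1.6,-3.2,0,0,0]]'; python3 - <<'E'
from h import *
p,M,s=tool(); print((bedR().T@(p-O)).round(1)); rep()
E
```

```text
time_s: 9.4
eef_pos: [472.0, 299.2, 62.5]
eef_rot: [-2.573, 0.89, -0.194]
force: [-22.6, -19.1, 36.2]
gripper_width: 65.2
[ 1.2  0.2 16.6]
t 9.4 p [472.  299.2  62.5] x [ 0.786 -0.618 -0.002] z [ 0.259  0.333 -0.907] yawx -38.15 F [-22.6 -19.1  36.2] w 65.2 j [-1.06  0.13  0.53  2.2  -0.5   0.47 -0.8 ]
```

```bash
python3 -m creep '[[55,-0.3,-0.3,0.9,0,0,0],[75,-0.3,-0.3,0.9,0,0,0],[85,-0.3,-0.3,0.9,0,0,0],[85,-0.3,-0.3,0.9,0,0,0],[85,-0.3,-0.3,0.9,0,0,0],[85,-2,-2.5,6.5,0,0,0],[85,-6,-7,20,0,0,0],[85,-15,-19,52,0,0,0],[85,-24,-30,82,0,0,0],[85,-30,-38,104,0,0,0],[85,-30,-38,104,0,0,0],[85,-30,-38,104,0,0,0]]'; python3 - <<'E'
from h import *
rep(); w=grab("wrist","w6"); np.save("w6.npy",w,allow_pickle=True)
p,M,s=tool(); print((bedR().T@(p-O)).round(1))
E
```

```text
time_s: 10.6
eef_pos: [442.3, 261.6, 165.6]
eef_rot: [-2.572, 0.89, -0.197]
force: [0.8, 0.3, -0.4]
gripper_width: 85.1
t 10.6 p [442.3 261.6 165.6] x [ 0.786 -0.618 -0.   ] z [ 0.261  0.333 -0.906] yawx -38.17 F [ 0.8  0.3 -0.4] w 85.1 j [-1.09 -0.19  0.54  2.2  -0.09  0.69 -1.15]
[  0.6   0.5 129.5]
```

View pics/w6.png

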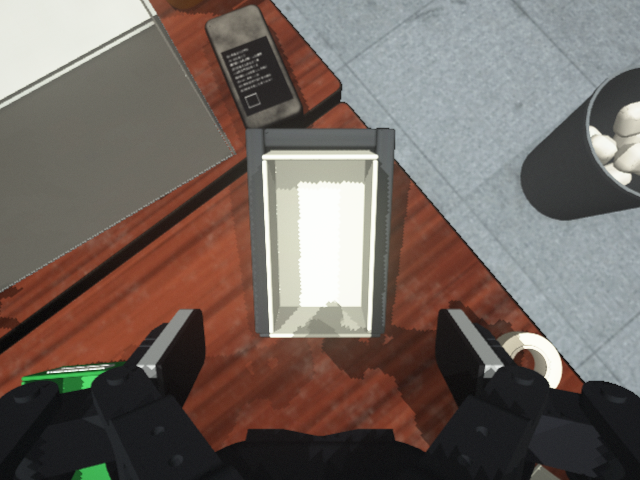

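```bash
python3 - <<'E'
from h import *
w=np.load("w6.npy",allow_pickle=True).item()
w2=dict(w); w2["frame"]=cv2.convertScaleAbs(w["frame"],alpha=1.3,beta=20)
crop(w2,235,120,405,350,2.6,"w6c")
E
```

```text
(no output)
```

View pics/w6c.png

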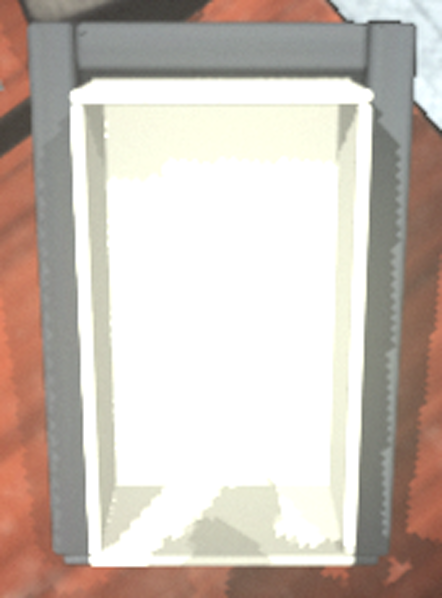

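```bash
cat >> h.py <<'E'
def tb(w,c,zt,T,n):
    P=np.array([intool(w,T(p),zt) for p in c]); xa=P[0]+P[1]-P[2]-P[3]; ya=P[1]+P[2]-P[0]-P[3]
    print(n,"c",P.mean(0).round(2),"L",(np.linalg.norm(xa)/2).round(1),"W",(np.linalg.norm(ya)/2).round(1),"far y",P[:2,1].mean().round(1),"near y",P[2:,1].mean().round(1),"rot deg",np.degrees(np.arctan2(xa[0],-xa[1])).round(2),np.degrees(np.arctan2(ya[1],ya[0])).round(2))
    return P
def mkT(x0,y0,s): return lambda p:((p[0]+.5)/s-.5+x0,(p[1]+.5)/s-.5+y0)
E
python3 - <<'E'
from h import *
w=np.load("w6.npy",allow_pickle=True).item(); T=mkT(235,120,2.6)
tb(w,[(70,92),(375,92),(355,562),(90,564)],129.5-45,T,"large")
tb(w,[(28,23),(415,23),(385,556),(53,558)],129.5-12,T,"bed")
E
```

```text
large c [-3.30e-01 -3.00e-02  8.45e+01] L 114.3 W 65.8 far y -57.2 near y 57.1 rot deg 0.02 -0.2
bed c [ -0.9    1.43 117.5 ] L 145.4 W 94.1 far y -71.3 near y 74.1 rot deg 0.32 -0.15
```

```bash
cat >> h.py <<'E'
def planv(pos,a):
    x=np.array([np.cos(np.radians(a)),np.sin(np.radians(a)),0]); z=np.array([0,0,-1.]); Rt=np.column_stack([x,np.cross(z,x),z])
    p,M,s=tool(); print("shift",(np.array(pos)-p).round(1),"turn",R.from_matrix(Rt@M.T).as_rotvec().round(4))
E
python3 -c "
from h import *
planv([455,32.5,180],-84.1)"
```

```text
shift [  13.1 -229.    15.3] turn [-0.2158  0.391  -0.7889]
```

```bash
python3 -m creep '[[85,0,-5,5,-0.015,0.027,-0.055],[85,1,-20,15,-0.043,0.078,-0.158],[85,3,-50,20,-0.073,0.133,-0.268],[85,5,-85,20,-0.106,0.192,-0.387],[85,7,-120,18,-0.138,0.25,-0.505],[85,9,-155,15,-0.166,0.301,-0.607],[85,11,-188,15,-0.19,0.344,-0.694],[85,12,-212,15,-0.207,0.375,-0.757],[85,13,-225,15,-0.2158,0.391,-0.7889],[85,13,-229,15,-0.2158,0.391,-0.7889],[85,13,-229,15,-0.2158,0.391,-0.7889],[85,13,-229,15,-0.2158,0.391,-0.7889]]'; python3 - <<'E'
from h import *
rep(); w=grab("wrist","w7"); np.save("w7.npy",w,allow_pickle=True); crop(w,255,125,405,345,2.6,"w7c")
E
```

```text
time_s: 11.85
eef_pos: [454.9, 33.6, 179.8]
eef_rot: [-2.335, 2.101, -0.0]
force: [0.1, -0.3, 0.6]
gripper_width: 85.1
t 11.85 p [454.9  33.6 179.8] x [ 0.105 -0.994 -0.   ] z [ 0.  0. -1.] yawx -83.96 F [ 0.1 -0.3  0.6] w 85.1 j [-0.83 -0.04  0.65  1.99  0.03  1.19 -1.65]
```

View pics/w7.png

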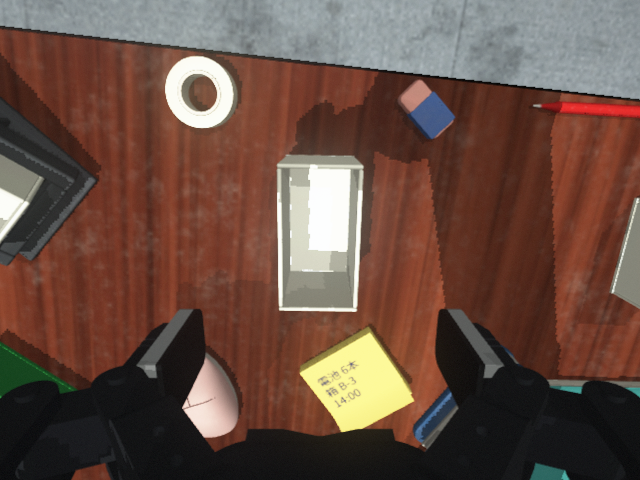

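View pics/w7c.png

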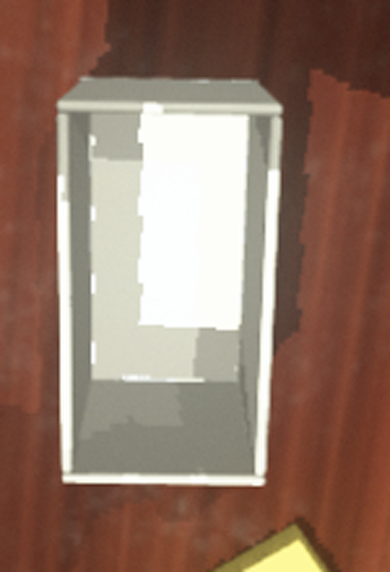

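```bash
python3 - <<'E'
from h import *
w=np.load("w7.npy",allow_pickle=True).item(); T=mkT(255,125,2.6); c=[(58,102),(282,102),(265,485),(62,484)]
tb(w,c,179.8-75,T,"med"); box(w,[T(p) for p in c],75)
E
```

```text
med c [ -1.68   0.74 104.8 ] L 99.5 W 53.3 far y -49.0 near y 50.5 rot deg 1.01 0.2
c [454.   35.3  75. ] L 99.6 W 53.3 Wf 53.0 Wn 53.6 yaw 5.04 5.85
```

```bash
python3 -m creep '[[85,0,0.5,-15,0,0,-0.005],[85,-0.7,1,-50,0,0,-0.008],[85,-0.7,1,-88,0,0,-0.008],[85,-0.7,1,-115,0,0,-0.008],[85,-0.7,1,-128,0,0,-0.008],[85,-0.7,1,-134,0,0,-0.008],[85,-0.7,1,-134,0,0,-0.008],[60,-0.7,1,-134,0,0,-0.008],[45,-0.7,1,-134,0,0,-0.008],[45,-0.7,1,-134,0,0,-0.008],[45,-0.7,1,-134,0,0,-0.008],[45,-0.7,1,-134,0,0,-0.008],[45,-0.7,1,-134,0,0,-0.008],[45,-0.7,1,-134,0,0,-0.008]]' 30; python3 - <<'E'
from h import *
rep()
E
```

```text
time_s: 13.3
eef_pos: [455.2, 33.9, 47.1]
eef_rot: [-2.323, 2.112, -0.001]
force: [-1.6, 1.1, 6.5]
gripper_width: 53.3
t 13.3 p [455.2  33.9  47.1] x [ 0.095 -0.995 -0.001] z [ 0.002  0.001 -1.   ] yawx -84.55 F [-1.6  1.1  6.5] w 53.3 j [-0.79  0.18  0.66  2.12 -0.15  0.88 -1.51]
```

```bash
python3 -m creep '[[45,0,0,10,0,0,0],[45,0,0,40,0,0,0],[45,0,0,80,0,0,0],[45,0,0,115,0,0,0],[45,0,0,135,0,0,0],[45,0,0,140,0,0,0],[45,0,0,140,0,0,0],[45,0,0,140,0,0,0]]'; python3 - <<'E'
from h import *
rep(); w=grab("wrist","w8"); np.save("w8.npy",w,allow_pickle=True)
crop(w,210,140,430,440,2,"w8c")
E
```

```text
time_s: 14.1
eef_pos: [453.8, 33.4, 185.0]
eef_rot: [2.324, -2.112, -0.001]
force: [0.5, 0.6, -1.6]
gripper_width: 53.4
t 14.1 p [453.8  33.4 185. ] x [ 0.095 -0.995  0.001] z [-0.001 -0.001 -1.   ] yawx -84.55 F [ 0.5  0.6 -1.6] w 53.4 j [-0.85 -0.05  0.67  1.98  0.03  1.2  -1.67]
```

View pics/w8c.png

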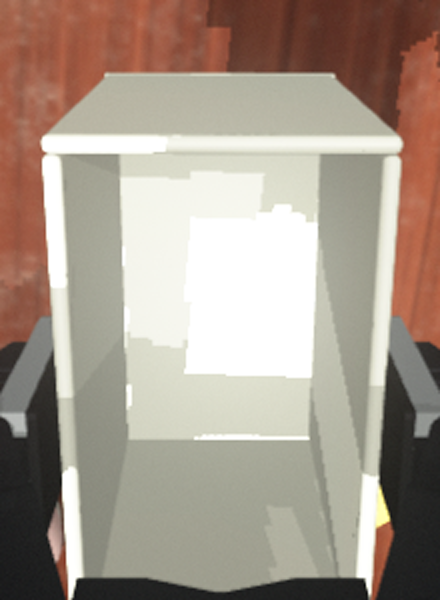

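```bash
python3 - <<'E'
from h import *
w=np.load("w8.npy",allow_pickle=True).item(); T=mkT(210,140,2)
for zt,c in((-27.9,[(41,137),(403,137)]),(47.1,[(106,74),(336,74)])):
    print(zt,[intool(w,T(p),zt).round(1) for p in c])
# large target plus plan
plan([0,0,47.1+3+110]); plan([0,0,47.1+3+60])
E
```

```text
-27.9 [array([-27.5, -48.7, -27.9]), array([ 25.9, -48.7, -27.9])]
47.1 [array([-28.3, -48.6,  47.1]), array([ 26.5, -48.5,  47.1])]
target [434.  250.6 192.1] shift [-19.7 217.3   7.3] turn [ 0.2164 -0.3947  0.796 ] 52.4 -zbed [ 0.2614  0.3321 -0.9063] xbed [0.56  0.712 0.423] ybed [-0.786  0.618  0.   ]
target [447.  267.2 146.8] shift [ -6.7 233.9 -38. ] turn [ 0.2164 -0.3947  0.796 ] 52.4 -zbed [ 0.2614  0.3321 -0.9063] xbed [0.56  0.712 0.423] ybed [-0.786  0.618  0.   ]
```

```bash
python3 -m creep '[[45,-1,5,10,0.006,-0.012,0.024],[45,-2,18,15,0.022,-0.039,0.079],[45,-4,42,18,0.044,-0.079,0.159],[45,-6,72,20,0.07,-0.126,0.255],[45,-8,104,20,0.096,-0.173,0.35],[45,-11,136,20,0.122,-0.221,0.446],[45,-14,166,18,0.148,-0.268,0.541],[45,-16,190,15,0.174,-0.315,0.637],[45,-18,208,10,0.196,-0.355,0.716],[45,-18.6,217,8,0.211,-0.385,0.776],[45,-18.6,218.7,8,0.2164,-0.3947,0.796],[45,-18.6,218.7,8,0.2164,-0.3947,0.796],[45,-14,225,-8,0.2164,-0.3947,0.796],[45,-8,232,-28,0.2164,-0.3947,0.796],[45,-5.6,235.3,-37,0.2164,-0.3947,0.796],[45,-5.6,235.3,-37,0.2164,-0.3947,0.796],[45,-5.6,235.3,-37,0.2164,-0.3947,0.796]]'; python3 - <<'E'
from h import *
rep(); w=grab("wrist","w9"); np.save("w9.npy",w,allow_pickle=True)
p,M,s=tool(); print((bedR().T@(p-O)).round(1))
w2=dict(w); w2["frame"]=cv2.convertScaleAbs(w["frame"],alpha=1.3,beta=20)
crop(w2,200,90,440,330,2.5,"w9c")
E
```

```text
time_s: 15.85
eef_pos: [449.0, 268.6, 149.5]
eef_rot: [-2.571, 0.891, -0.198]
force: [0.0, 0.4, -0.7]
gripper_width: 53.1
t 15.85 p [449.  268.6 149.5] x [ 0.786 -0.619 -0.001] z [ 0.262  0.333 -0.906] yawx -38.21 F [ 0.   0.4 -0.7] w 53.1 j [-1.15 -0.14  0.6   2.2  -0.12  0.65 -1.13]
[  3.5  -0.7 111.8]
```

View pics/w9c.png

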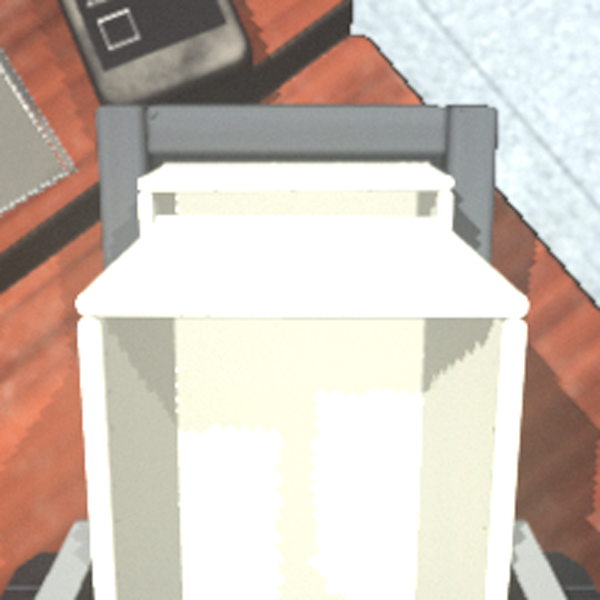

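```bash
python3 - <<'E'
from h import *
w=np.load("w9.npy",allow_pickle=True).item(); T=mkT(200,90,2.5)
for zt,c in((66.8,[(138,182),(456,182)]),(99.8,[(98,107),(497,107)]),(47.1,[(155,215),(448,215)])):
    a=[intool(w,T(p),zt) for p in c]; print(zt,np.round(a,1),"mid",((a[0]+a[1])[:2]/2).round(2))
E
```

```text
66.8 [[-34.5 -53.7  66.8]
 [ 31.5 -53.7  66.8]] mid [ -1.53 -53.67]
99.8 [[-48.4 -68.   99.8]
 [ 45.5 -68.   99.8]] mid [ -1.48 -68.02]
47.1 [[-28.4 -49.3  47.1]
 [ 27.2 -49.3  47.1]] mid [ -0.62 -49.32]
```

```bash
python3 -m creep '[[45,-2.1,-1.4,-1.1,0,0,0],[45,-2.1,-1.4,-1.1,0,0,0],[45,-0.8,0.3,-5.6,0,0,0],[45,0.5,1.9,-10.2,0,0,0],[45,1.8,3.6,-14.7,0,0,0],[45,1.8,3.6,-14.7,0,0,0]]'; python3 - <<'E'
from h import *
p,M,s=tool(); print((bedR().T@(p-O)).round(1)); rep();plan([.8,.1,47.1+3+25])
E
```

```text
time_s: 16.5
eef_pos: [450.4, 272.4, 133.4]
eef_rot: [-2.572, 0.89, -0.197]
force: [-0.0, -0.4, -1.2]
gripper_width: 53.3
[-0.1  0.6 95.4]
t 16.5 p [450.4 272.4 133.4] x [ 0.786 -0.618 -0.001] z [ 0.261  0.333 -0.906] yawx -38.16 F [-0.  -0.4 -1.2] w 53.3 j [-1.17 -0.1   0.62  2.21 -0.16  0.61 -1.09]
target [456.5 279.5 115.4] shift [  6.2   7.  -18. ] turn [-0.0007 -0.0001 -0.0006] 0.1 -zbed [ 0.2614  0.3321 -0.9063] xbed [0.56  0.712 0.423] ybed [-0.786  0.618  0.   ]
```

Bottom now sits about at the wide box's rim; go in 20 mm and check.

```bash
python3 -m creep '[[45,1.8,1.8,-4,0,0,0],[45,3.3,3.7,-9,0,0,0],[45,4.8,5.5,-14,0,0,0],[45,6.2,7,-18,0,0,0],[45,6.2,7,-18,0,0,0]]'; python3 - <<'E'
from h import *
p,M,s=tool(); print((bedR().T@(p-O)).round(1)); rep();plan([.8,.1,50.1])
grab("wrist","w10")
E
```

```text
time_s: 17.0
eef_pos: [456.6, 279.4, 115.5]
eef_rot: [-2.572, 0.89, -0.197]
force: [0.4, -1.3, -1.2]
gripper_width: 53.4
[ 0.8 -0.  75.2]
t 17.0 p [456.6 279.4 115.5] x [ 0.786 -0.618 -0.   ] z [ 0.261  0.333 -0.906] yawx -38.17 F [ 0.4 -1.3 -1.2] w 53.4 j [-1.18 -0.04  0.65  2.21 -0.24  0.57 -1.02]
target [463.1 287.8  92.7] shift [  6.4   8.4 -22.8] turn [-0.0008  0.0001 -0.0006] 0.1 -zbed [ 0.2614  0.3321 -0.9063] xbed [0.56  0.712 0.423] ybed [-0.786  0.618  0.   ]
```

View pics/w10.png

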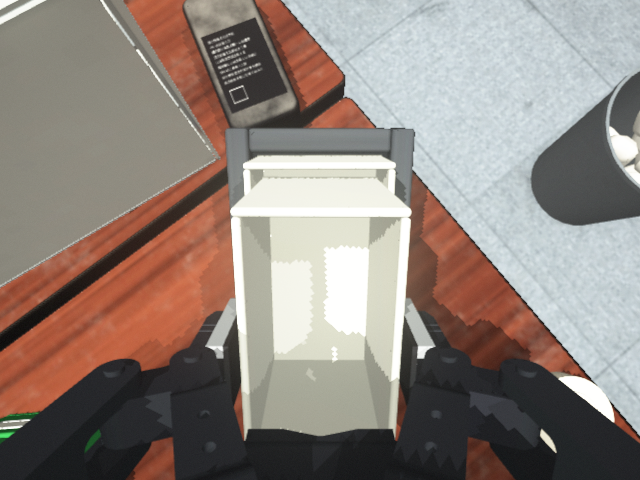

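```bash
python3 -m creep '[[45,1.3,1.7,-4.5,0,0,0],[45,2.6,3.4,-9.2,0,0,0],[45,3.8,5,-13.7,0,0,0],[45,5,6.6,-18,0,0,0],[45,5.7,7.4,-20.2,0,0,0],[45,5.7,7.4,-20.2,0,0,0]]'; python3 - <<'E'
from h import *
p,M,s=tool(); print((bedR().T@(p-O)).round(1)); rep();plan([.8,.1,50.1])
E
```

```text
time_s: 17.65
eef_pos: [462.5, 286.7, 95.6]
eef_rot: [-2.572, 0.89, -0.197]
force: [-0.2, -0.1, -0.5]
gripper_width: 53.4
[ 0.9 -0.1 53.2]
t 17.65 p [462.5 286.7  95.6] x [ 0.786 -0.618 -0.   ] z [ 0.262  0.333 -0.906] yawx -38.18 F [-0.2 -0.1 -0.5] w 53.4 j [-1.19  0.02  0.66  2.21 -0.34  0.53 -0.93]
target [463.1 287.8  92.7] shift [ 0.6  1.  -2.9] turn [-0.0011  0.0003 -0.0004] 0.1 -zbed [ 0.2614  0.3321 -0.9063] xbed [0.56  0.712 0.423] ybed [-0.786  0.618  0.   ]
```

```bash
python3 -m creep '[[45,0.3,0.5,-1.5,0,0,0],[45,0.6,1,-2.9,0,0,0],[45,0.8,1.2,-3.6,0,0,0],[45,0.8,1.2,-3.6,0,0,0]]'; python3 - <<'E'
from h import *
p,M,s=tool(); print((bedR().T@(p-O)).round(1)); rep()
E
```

```text
time_s: 18.05
eef_pos: [463.1, 288.2, 93.2]
eef_rot: [-2.57, 0.89, -0.196]
force: [-12.5, -8.4, 15.3]
gripper_width: 53.8
[ 1.3  0.3 50.4]
t 18.05 p [463.1 288.2  93.2] x [ 0.786 -0.618 -0.002] z [ 0.261  0.335 -0.905] yawx -38.16 F [-12.5  -8.4  15.3] w 53.8 j [-1.18  0.03  0.66  2.21 -0.36  0.52 -0.92]
```

```bash
python3 -m creep '[[45,-0.1,-0.1,0.4,0,0,0],[65,-0.1,-0.1,0.4,0,0,0],[85,-0.1,-0.1,0.4,0,0,0],[85,-0.1,-0.1,0.4,0,0,0],[85,-0.1,-0.1,0.4,0,0,0],[85,-2,-2.5,6.5,0,0,0],[85,-6,-7,20,0,0,0],[85,-15,-19,52,0,0,0],[85,-24,-30,82,0,0,0],[85,-30,-38,104,0,0,0],[85,-30,-38,104,0,0,0],[85,-30,-38,104,0,0,0]]'; python3 - <<'E'
from h import *
rep(); w=grab("wrist","w11"); np.save("w11.npy",w,allow_pickle=True)
p,M,s=tool(); print((bedR().T@(p-O)).round(1))
w2=dict(w); w2["frame"]=cv2.convertScaleAbs(w["frame"],alpha=.9,beta=0)
crop(w2,235,110,405,350,2.5,"w11c")
planv([455.5,-246.5,212],-85.5)
E
```

```text
time_s: 19.25
eef_pos: [433.4, 250.2, 196.7]
eef_rot: [-2.57, 0.89, -0.197]
force: [-0.8, 0.0, -0.5]
gripper_width: 84.8
t 19.25 p [433.4 250.2 196.7] x [ 0.786 -0.618 -0.001] z [ 0.262  0.335 -0.905] yawx -38.18 F [-0.8  0.  -0.5] w 84.8 j [-1.14 -0.28  0.56  2.19  0.01  0.78 -1.23]
[  0.7   0.3 163.9]
shift [  22.4 -496.6   16.1] turn [-0.2133  0.3966 -0.8123]
```

View pics/w11c.png

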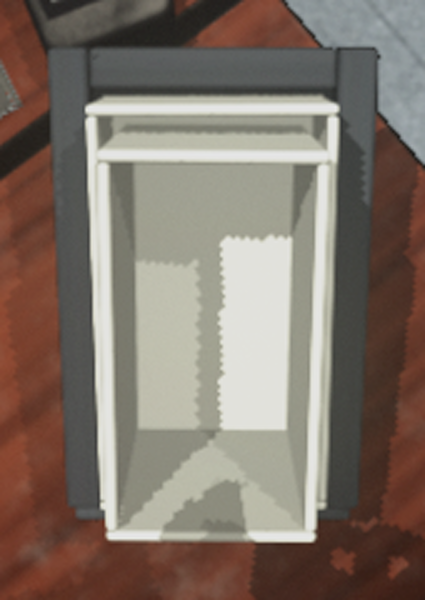

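```bash
python3 - <<'E'
from h import *
w=np.load("w11.npy",allow_pickle=True).item(); T=mkT(235,110,2.5)
tb(w,[(96,151),(332,151),(315,542),(107,542)],85.9,T,"medium")
tb(w,[(85,106),(340,106),(327,508),(98,508)],118.9,T,"large")
tb(w,[(50,48),(378,48),(357,508),(68,508)],151.9,T,"bed")
E
```

```text
medium c [-0.72  1.09 85.9 ] L 99.5 W 53.8 far y -48.7 near y 50.9 rot deg 0.46 0.04
large c [ -0.69   0.56 118.9 ] L 114.4 W 66.3 far y -56.6 near y 57.8 rot deg 0.04 0.04
bed c [ -0.47   1.77 151.9 ] L 145.0 W 94.4 far y -70.8 near y 74.3 rot deg 0.21 0.04
```

```bash
python3 -m creep '[[85,1,-10,8,-0.01,0.019,-0.038],[85,3,-35,15,-0.03,0.055,-0.114],[85,5,-75,18,-0.051,0.095,-0.195],[85,7,-120,20,-0.073,0.135,-0.276],[85,9,-165,20,-0.094,0.174,-0.357],[85,11,-210,20,-0.115,0.214,-0.439],[85,13,-255,20,-0.137,0.254,-0.52],[85,15,-300,20,-0.158,0.293,-0.601],[85,17,-345,20,-0.177,0.329,-0.674],[85,19,-390,18,-0.192,0.357,-0.731],[85,21,-430,16,-0.203,0.377,-0.772],[85,23,-465,16,-0.209,0.389,-0.796],[85,24,-488,16,-0.2133,0.3966,-0.8123],[85,24,-498,16,-0.2133,0.3966,-0.8123],[85,24,-498,16,-0.2133,0.3966,-0.8123],[85,24,-498,16,-0.2133,0.3966,-0.8123]]'; python3 - <<'E'
from h import *
rep(); w=grab("wrist","w12"); np.save("w12.npy",w,allow_pickle=True); crop(w,245,125,395,345,2.6,"w12c")
E
```

```text
time_s: 20.9
eef_pos: [457.2, -247.5, 211.7]
eef_rot: [2.306, -2.131, -0.0]
force: [-0.5, 0.2, -0.4]
gripper_width: 84.9
t 20.9 p [ 457.2 -247.5  211.7] x [ 0.078 -0.997  0.001] z [-0.001 -0.001 -1.   ] yawx -85.5 F [-0.5  0.2 -0.4] w 84.9 j [-0.62  0.18  1.15  1.81 -0.17  1.26 -0.91]
```

View pics/w12.png

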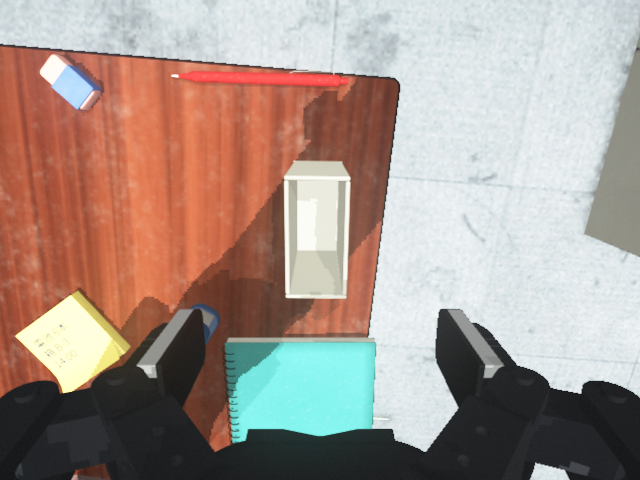

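View pics/w12c.png

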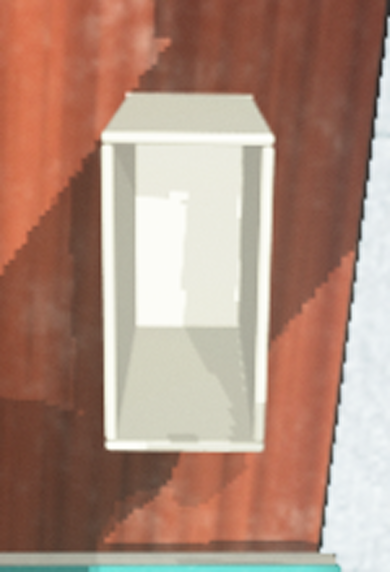

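```bash
python3 - <<'E'
from h import *
w=np.load("w12.npy",allow_pickle=True).item(); T=mkT(245,125,2.6); c=[(101,134),(275,134),(264,450),(105,450)]
tb(w,c,211.7-105,T,"small"); box(w,[T(p) for p in c],105)
E
```

```text
small c [ -2.84   0.31 106.7 ] L 82.7 W 41.8 far y -41.0 near y 41.7 rot deg 0.84 0.1
c [ 456.6 -244.3  105. ] L 82.8 W 41.9 Wf 41.8 Wn 41.9 yaw 3.71 4.45
```

```bash
python3 -m creep '[[85,0,1,-15,0,0,-0.004],[85,-0.4,2,-50,0,0,-0.006],[85,-0.4,2,-88,0,0,-0.006],[85,-0.4,2,-115,0,0,-0.006],[85,-0.4,2,-128,0,0,-0.006],[85,-0.4,2,-134,0,0,-0.006],[85,-0.4,2,-134,0,0,-0.006],[60,-0.4,2,-134,0,0,-0.006],[45,-0.4,2,-134,0,0,-0.006],[33,-0.4,2,-134,0,0,-0.006],[33,-0.4,2,-134,0,0,-0.006],[33,-0.4,2,-134,0,0,-0.006],[33,-0.4,2,-134,0,0,-0.006],[33,-0.4,2,-134,0,0,-0.006],[33,-0.4,2,-134,0,0,-0.006],[33,-0.4,2,-134,0,0,-0.006]]' 30; python3 - <<'E'
from h import *
rep()
E
```

```text
time_s: 22.55
eef_pos: [457.5, -246.0, 79.3]
eef_rot: [-2.3, 2.139, -0.002]
force: [-1.9, 1.4, 5.7]
gripper_width: 41.8
t 22.55 p [ 457.5 -246.    79.3] x [ 0.073 -0.997  0.   ] z [ 0.002  0.    -1.   ] yawx -85.84 F [-1.9  1.4  5.7] w 41.8 j [-0.46  0.39  1.02  1.95 -0.39  1.01 -0.75]
```

```bash
python3 -m creep '[[33,0,0,10,0,0,0],[33,0,0,40,0,0,0],[33,0,0,80,0,0,0],[33,0,0,120,0,0,0],[33,0,0,150,0,0,0],[33,0,0,165,0,0,0],[33,0,0,165,0,0,0],[33,0,0,165,0,0,0]]'; python3 - <<'E'
from h import *
rep(); w=grab("wrist","w13"); np.save("w13.npy",w,allow_pickle=True)
crop(w,210,140,430,440,2,"w13c")
plan([1,0,85.3+110]); plan([1,0,85.3+55])
E
```

```text
time_s: 23.35
eef_pos: [456.7, -245.4, 242.5]
eef_rot: [-2.301, 2.139, 0.001]
force: [0.4, 0.6, -0.5]
gripper_width: 41.7
t 23.35 p [ 456.7 -245.4  242.5] x [ 0.073 -0.997 -0.001] z [-0.  0. -1.] yawx -85.81 F [ 0.4  0.6 -0.5] w 41.7 j [-0.67  0.14  1.19  1.77 -0.13  1.32 -0.95]
target [425.3 239.6 224.4] shift [-31.1 485.1 -17.7] turn [ 0.211  -0.3979  0.8175] 53.5 -zbed [ 0.2614  0.3321 -0.9063] xbed [0.56  0.712 0.423] ybed [-0.786  0.618  0.   ]
target [439.7 257.9 174.6] shift [-16.7 503.3 -67.5] turn [ 0.211  -0.3979  0.8175] 53.5 -zbed [ 0.2614  0.3321 -0.9063] xbed [0.56  0.712 0.423] ybed [-0.786  0.618  0.   ]
```

View pics/w13c.png

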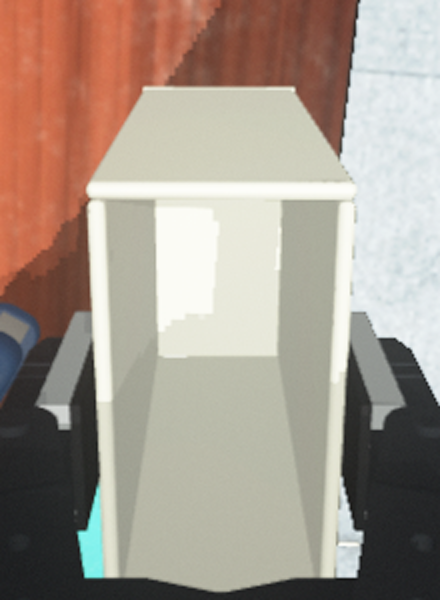

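```bash
python3 - <<'E'
from h import *
w=np.load("w13.npy",allow_pickle=True).item(); T=mkT(210,140,2)
for zt,c in((-25.7,[(86,185),(357,185)]),(79.3,[(142,88),(296,88)])):
    print(zt,[intool(w,T(p),zt).round(1) for p in c])
E
```

```text
-25.7 [array([-21.5, -40.9, -25.7]), array([ 20. , -40.9, -25.7])]
79.3 [array([-22.9, -40.8,  79.3]), array([ 20.3, -40.8,  79.3])]
```

```bash
python3 -m creep '[[33,-1,10,4,0.006,-0.012,0.024],[33,-3,35,8,0.02,-0.038,0.078],[33,-5,72,10,0.036,-0.068,0.139],[33,-8,115,10,0.055,-0.103,0.212],[33,-11,160,10,0.074,-0.139,0.286],[33,-14,205,10,0.093,-0.175,0.36],[33,-17,250,10,0.112,-0.211,0.433],[33,-20,295,10,0.131,-0.247,0.507],[33,-23,340,10,0.15,-0.283,0.58],[33,-26,382,8,0.167,-0.314,0.646],[33,-28,420,5,0.181,-0.342,0.703],[33,-30,450,0,0.194,-0.366,0.752],[33,-31,472,-8,0.203,-0.383,0.788],[33,-31,483,-15,0.211,-0.3979,0.8175],[33,-31,485,-18,0.211,-0.3979,0.8175],[33,-31,485,-18,0.211,-0.3979,0.8175],[33,-26,491,-35,0.211,-0.3979,0.8175],[33,-20,499,-56,0.211,-0.3979,0.8175],[33,-17,503,-67.5,0.211,-0.3979,0.8175],[33,-17,503,-67.5,0.211,-0.3979,0.8175]]'; python3 -m creep '[[33,0,0,0,0,0,0],[33,0,0,0,0,0,0]]'; python3 - <<'E'
from h import *
rep(); w=grab("wrist","w14"); np.save("w14.npy",w,allow_pickle=True)
p,M,s=tool(); print((bedR().T@(p-O)).round(1)); plan([.75,.1,140])
w2=dict(w); w2["frame"]=cv2.convertScaleAbs(w["frame"],alpha=.9,beta=0)
crop(w2,210,90,430,310,2.7,"w14c")
E
```

```text
time_s: 25.4
eef_pos: [439.5, 256.1, 174.3]
eef_rot: [-2.574, 0.894, -0.198]
force: [-0.1, 0.1, -1.2]
gripper_width: 41.3
time_s: 25.6
eef_pos: [440.4, 256.8, 177.0]
eef_rot: [-2.57, 0.892, -0.2]
force: [-0.7, 1.1, -0.7]
gripper_width: 41.4
t 25.6 p [440.4 256.8 177. ] x [ 0.785 -0.62   0.   ] z [ 0.264  0.334 -0.905] yawx -38.28 F [-0.7  1.1 -0.7] w 41.4 j [-1.17 -0.23  0.6   2.2  -0.02  0.72 -1.21]
[  1.6  -1.1 142.7]
target [439.6 257.9 174.2] shift [-0.8  1.  -2.8] turn [-0.0022  0.0022  0.0013] 0.2 -zbed [ 0.2614  0.3321 -0.9063] xbed [0.56  0.712 0.423] ybed [-0.786  0.618  0.   ]
```

View pics/w14c.png

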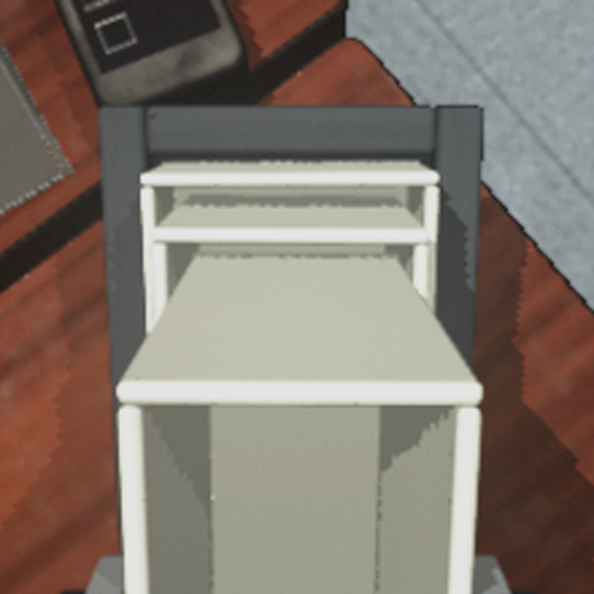

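```bash
python3 - <<'E'
from h import *
w=np.load("w14.npy",allow_pickle=True).item(); T=mkT(210,90,2.7)
for zt,c in((64.7,[(152,230),(430,230)]),(79.3,[(192,257),(405,257)]),(97.7,[(140,172),(440,172)])):
    a=[intool(w,T(p),zt) for p in c]; print(zt,np.round(a,1),"mid",((a[0]+a[1])[:2]/2).round(2))
E
```

```text
64.7 [[-28.6 -47.8  64.7]
 [ 24.8 -47.8  64.7]] mid [ -1.93 -47.79]
79.3 [[-22.5 -40.5  79.3]
 [ 21.6 -40.4  79.3]] mid [ -0.47 -40.45]
97.7 [[-35.2 -56.4  97.7]
 [ 30.6 -56.4  97.7]] mid [ -2.3  -56.41]
```

```bash
python3 -m creep '[[33,-0.8,1,-2.8,-0.0022,0.0022,0.0013],[33,-0.8,1,-2.8,-0.0022,0.0022,0.0013],[33,0.5,2.7,-7.3,-0.0022,0.0022,0.0013],[33,1.8,4.3,-11.9,-0.0022,0.0022,0.0013],[33,1.8,4.3,-11.9,-0.0022,0.0022,0.0013]]'; python3 - <<'E'
from h import *
p,M,s=tool(); print((bedR().T@(p-O)).round(1)); rep();plan([.75,.1,105]);plan([.75,.1,88.3])
E
```

```text
time_s: 26.15
eef_pos: [441.5, 261.3, 163.2]
eef_rot: [-2.575, 0.89, -0.196]
force: [0.0, 0.3, -0.2]
gripper_width: 41.4
[ -0.4   0.7 128.4]
t 26.15 p [441.5 261.3 163.2] x [ 0.786 -0.618  0.   ] z [ 0.26   0.33  -0.907] yawx -38.15 F [ 0.   0.3 -0.2] w 41.4 j [-1.19 -0.2   0.62  2.2  -0.05  0.69 -1.19]
target [448.7 269.5 142.5] shift [  7.2   8.2 -20.8] turn [ 0.0021 -0.0015 -0.0009] 0.2 -zbed [ 0.2614  0.3321 -0.9063] xbed [0.56  0.712 0.423] ybed [-0.786  0.618  0.   ]
target [453.1 275.1 127.3] shift [ 11.6  13.7 -35.9] turn [ 0.0021 -0.0015 -0.0009] 0.2 -zbed [ 0.2614  0.3321 -0.9063] xbed [0.56  0.712 0.423] ybed [-0.786  0.618  0.   ]
```

```bash
python3 -m creep '[[33,1.8,1.9,-4,0.001,-0.001,0],[33,3.6,4,-9,0.001,-0.001,0],[33,5.4,6.1,-15,0.001,-0.001,0],[33,7.2,8.2,-20.8,0.001,-0.001,0],[33,7.2,8.2,-20.8,0.001,-0.001,0]]'; python3 - <<'E'
from h import *
p,M,s=tool(); print((bedR().T@(p-O)).round(1)); rep();plan([.75,.1,88.3])
E
```

```text
time_s: 26.65
eef_pos: [448.7, 269.5, 142.2]
eef_rot: [-2.575, 0.89, -0.197]
force: [0.0, 1.0, -0.6]
gripper_width: 41.3
[6.000e-01 1.000e-01 1.048e+02]
t 26.65 p [448.7 269.5 142.2] x [ 0.786 -0.618  0.   ] z [ 0.261  0.331 -0.907] yawx -38.15 F [ 0.   1.  -0.6] w 41.3 j [-1.21 -0.14  0.66  2.21 -0.11  0.63 -1.13]
target [453.1 275.1 127.3] shift [  4.4   5.6 -14.9] turn [ 0.0015 -0.0006 -0.0009] 0.1 -zbed [ 0.2614  0.3321 -0.9063] xbed [0.56  0.712 0.423] ybed [-0.786  0.618  0.   ]
```

```bash
python3 -m creep '[[33,1.2,1.5,-4,0.001,0,0],[33,2.4,3,-8,0.001,0,0],[33,3.6,4.5,-12,0.001,0,0],[33,4.4,5.6,-14.9,0.001,0,0],[33,4.4,5.6,-14.9,0.001,0,0]]'; python3 - <<'E'
from h import *
p,M,s=tool(); print((bedR().T@(p-O)).round(1)); rep();plan([.75,.1,85.3])
E
```

```text
time_s: 27.15
eef_pos: [453.2, 275.1, 127.9]
eef_rot: [-2.573, 0.89, -0.197]
force: [0.2, -0.8, -0.4]
gripper_width: 41.4
[ 1.1  0.  88.8]
t 27.15 p [453.2 275.1 127.9] x [ 0.786 -0.618 -0.   ] z [ 0.261  0.333 -0.906] yawx -38.15 F [ 0.2 -0.8 -0.4] w 41.4 j [-1.23 -0.09  0.69  2.21 -0.17  0.6  -1.08]
target [453.8 276.1 124.6] shift [ 0.6  0.9 -3.3] turn [-0.0002 -0.0001 -0.0008] 0.1 -zbed [ 0.2614  0.3321 -0.9063] xbed [0.56  0.712 0.423] ybed [-0.786  0.618  0.   ]
```

```bash
python3 -m creep '[[33,0.3,0.5,-1.7,0,0,0],[33,0.6,0.9,-3.3,0,0,0],[33,0.8,1.2,-3.9,0,0,0],[33,0.8,1.2,-3.9,0,0,0]]'; python3 - <<'E'
from h import *
p,M,s=tool(); print((bedR().T@(p-O)).round(1)); rep()
E
```

```text
time_s: 27.55
eef_pos: [454.0, 276.3, 125.2]
eef_rot: [-2.571, 0.89, -0.195]
force: [-12.6, -9.4, 17.1]
gripper_width: 41.7
[ 1.2  0.1 85.7]
t 27.55 p [454.  276.3 125.2] x [ 0.786 -0.618 -0.002] z [ 0.26   0.334 -0.906] yawx -38.16 F [-12.6  -9.4  17.1] w 41.7 j [-1.23 -0.08  0.69  2.21 -0.19  0.59 -1.06]
```

Seated (85.7 against 85.3 expected, with about 23 N of contact). Release and retreat.

```bash
python3 -m creep '[[33,-0.1,-0.1,0.4,0,0,0],[55,-0.1,-0.1,0.4,0,0,0],[85,-0.1,-0.1,0.4,0,0,0],[85,-0.1,-0.1,0.4,0,0,0],[85,-0.1,-0.1,0.4,0,0,0],[85,-2,-2.5,6.5,0,0,0],[85,-6,-7,20,0,0,0],[85,-15,-19,52,0,0,0],[85,-24,-30,82,0,0,0],[85,-30,-38,104,0,0,0],[85,-30,-38,104,0,0,0],[85,-30,-38,104,0,0,0]]'; python3 - <<'E'
from h import *
rep(); w=grab("wrist","w15"); np.save("w15.npy",w,allow_pickle=True)
p,M,s=tool(); print((bedR().T@(p-O)).round(1))
w2=dict(w); w2["frame"]=cv2.convertScaleAbs(w["frame"],alpha=.9,beta=0)
crop(w2,235,110,405,350,2.5,"w15c"); t=grab("top","t15"); g=grab("side","s15"); crop(g,280,120,430,270,4,"s15c")
E
```

```text
time_s: 28.75
eef_pos: [424.3, 238.2, 229.1]
eef_rot: [-2.57, 0.89, -0.198]
force: [0.1, 0.6, 0.2]
gripper_width: 85.1
t 28.75 p [424.3 238.2 229.1] x [ 0.786 -0.618 -0.   ] z [ 0.262  0.334 -0.905] yawx -38.19 F [0.1 0.6 0.2] w 85.1 j [-1.14 -0.36  0.54  2.17  0.07  0.87 -1.28]
[8.000e-01 1.000e-01 1.995e+02]
```

View pics/w15c.png

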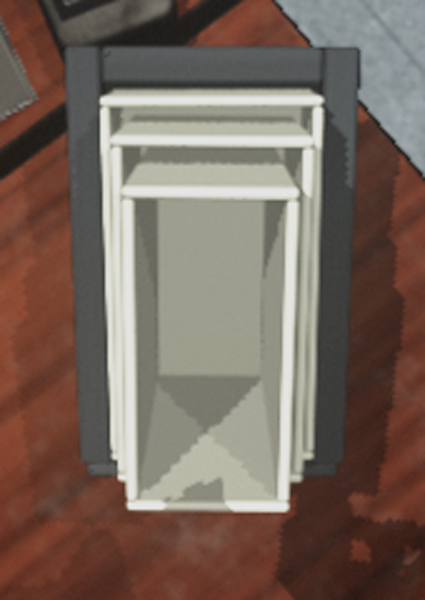

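View pics/s15c.png

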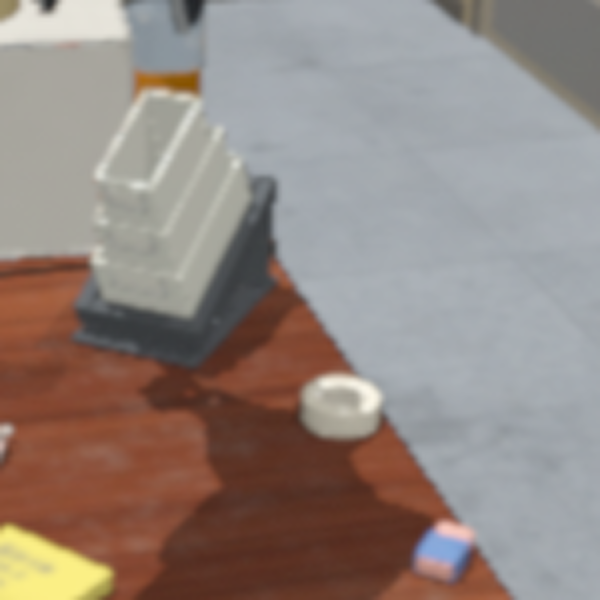

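View pics/t15.png

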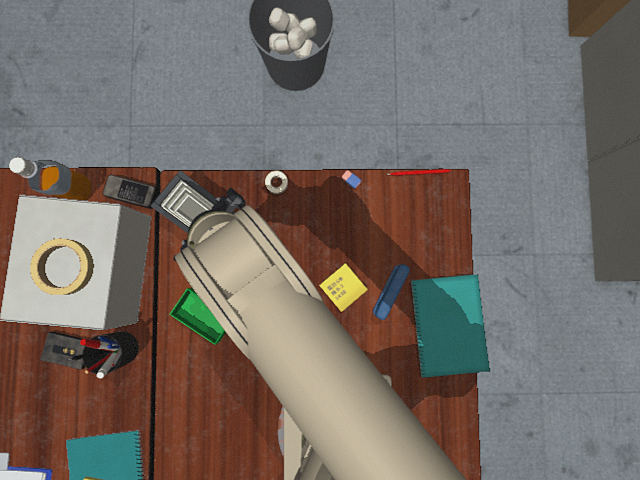

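Nested; tape ring (276,181) and eraser (352,179) sit at the pixels they started at. Final numeric check of the stack.

```bash
python3 - <<'E'
from h import *
w=np.load("w15.npy",allow_pickle=True).item(); T=mkT(235,110,2.5); z=199.5
tb(w,[(121,188),(300,188),(290,511),(126,511)],z-111,T,"small")
tb(w,[(109,138),(316,138),(303,480),(117,480)],z-78,T,"medium")
tb(w,[(99,98),(325,98),(315,460),(108,460)],z-45,T,"large")
tb(w,[(66,48),(360,48),(345,461),(82,461)],z-12,T,"bed")
E
```

```text
small c [-1.24  1.47 88.5 ] L 83.4 W 42.2 far y -40.2 near y 43.2 rot deg 0.53 0.06
medium c [ -0.78   0.53 121.5 ] L 98.5 W 54.5 far y -48.7 near y 49.8 rot deg 0.48 0.06
large c [ -0.63   0.39 154.5 ] L 115.2 W 67.0 far y -57.2 near y 58.0 rot deg 0.15 0.06
bed c [-1.200e-01  9.200e-01  1.875e+02] L 144.0 W 95.0 far y -71.1 near y 72.9 rot deg -0.02 0.06
```

```bash
python3 -c "
from h import rep
rep()
from cell import close_job; print(close_job())"
```

```text
t 28.9 p [423.8 238.2 227.4] x [ 0.786 -0.618 -0.   ] z [ 0.26   0.332 -0.907] yawx -38.15 F [ 0.3 -0.4 -0.1] w 84.7 j [-1.14 -0.36  0.54  2.17  0.06  0.87 -1.28]
the job is handed in; nothing more can be done
None
```

All three white boxes are nested in the sloped stand, open side up: the wide box in the recess, the middle box in it, and the tall box in that. I handed the job in at 28.9 s.

- **Seating:** Each box stopped within 0.4 mm of its computed floor height, with clear contact force (about 47, 21 and 23 N).
- **Alignment:** In the last wrist picture, each box is centred within about 1 mm of the one below it. They line up within about 0.5°, and the rims measure within 1.5 mm of their stated sizes.
- **Bystanders:** In the last top picture, the tape ring and eraser are at the pixels where they started.
- **Robot:** The open gripper was backed off about 115 mm, with force readings near zero.

**Disagreements:**
- My first top-camera estimates were 1–3 mm off the wrist-camera ones, so I used the wrist camera for placing.
- The wrist camera had a sideways bias of about 1 mm, which I corrected for.
- The measured rim of the stand came out 1–2 mm smaller than stated.
- I planned to stop with the tall box above the middle box and check it there. It was already about 15 mm inside, but had made no contact.

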